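Clear the craft board and build the ring tower

TASK

Using the scraper block, and not your fingers, wipe all the dried clay chips along the white craft board into the blue catch tray at its end, then stand the scraper back in its grey rest. Only after the board is clear, thread every coloured ring that is on the table onto the upright spindle, largest at the bottom and each next smaller one on top, so that they lie flat on one another. Leave the other things on the table where they are.

Things in the scene. Friction and masses are not known exactly. Their poses are not given: they have to be found in the camera images.
- board: fixed white board, 150 mm wide (its x), top flat 30 mm over its origin on the table, from y=-110 to 150 mm. Rails 10 mm high along y from -110 to 55 bound a lane x=-67 to 67; the chips lie in it, y=-80 to 0. Spindle at the +y end; at the -y end a blue catch tray is fixed (inside y=-198 to -116, x=-71 to 71, floor 4 mm over the table, walls 27 mm high, far wall 47 mm)
- spindle_foot (a point): where the underside of the lowest ring rests: the top of a brass foot (30 mm diameter, 8 mm high) on the board, 38 mm above the table, on the axis of the upright steel spindle, which rises 64 mm above this point, 12 mm in diameter, tapering to 6 mm over its last 7 mm; axes as the board's
- rest: grey shallow open box, fixed, the scraper's place: 60 mm (its x) by 140 mm (its y), walls 16 mm high and 4 mm thick, floor 4 mm; origin on the table under its centre
- scraper: scraper block of about 0.2 kg: black rubber base 34 mm (its x) by 116 mm (its y) by 22 mm high, its long vertical sides do the wiping; on it an orange grip ridge 24 mm thick (x), 80 mm long (y), reaching from 22 to 60 mm above the underside. Origin at the centre of the underside, z up. It starts standing in the rest, long side along the rest's long side
- ring66: blue ring, 66 mm outside diameter, 18 mm hole, 12 mm thick, 20 to 65 g; origin at its very centre (middle of its hole, half thickness), z along its axis; None if not there this time
- ring59: green ring, 59 mm outside diameter, 18 mm hole, 12 mm thick, 20 to 65 g; origin at its very centre (middle of its hole, half thickness), z along its axis; None if not there this time
- ring52: yellow ring, 52 mm outside diameter, 18 mm hole, 12 mm thick, 20 to 65 g; origin at its very centre (middle of its hole, half thickness), z along its axis; None if not there this time
- ring45: white ring, 45 mm outside diameter, 18 mm hole, 12 mm thick, 20 to 65 g; origin at its very centre (middle of its hole, half thickness), z along its axis; None if not there this time
- ring38: red ring, 38 mm outside diameter, 18 mm hole, 12 mm thick, 20 to 65 g; origin at its very centre (middle of its hole, half thickness), z along its axis; None if not there this time
- ring31: black ring, 31 mm outside diameter, 18 mm hole, 12 mm thick, 20 to 65 g; origin at its very centre (middle of its hole, half thickness), z along its axis; None if not there this time
- chip1: brown dried-clay chip, about 20 by 17 mm and 12 mm thick, 12 g, loose on the board; origin at the centre of its underside; None if not there this time
- chip2: brown dried-clay chip, about 20 by 17 mm and 12 mm thick, 12 g, loose on the board; origin at the centre of its underside; None if not there this time
- chip3: brown dried-clay chip, about 20 by 17 mm and 12 mm thick, 12 g, loose on the board; origin at the centre of its underside; None if not there this time
- chip4: brown dried-clay chip, about 20 by 17 mm and 12 mm thick, 12 g, loose on the board; origin at the centre of its underside; None if not there this time
- paper_roll: white paper roll: bystander, to be left alone; 104 mm diameter, 98 mm high, standing
- glue: glue bottle: bystander, to be left alone; 44 mm diameter, 120 mm high, standing
- mug: mug: bystander, to be left alone; 80 mm diameter, 85 mm high, handle to its y
- pencil: pencil: bystander, to be left alone; 9 mm thick, 162 mm long, lying along its x
- scissors: scissors: bystander, to be left alone; about 160 mm long along its x, green loops, lying flat
- paint_pot: paint jar: bystander, to be left alone; 56 mm diameter, 60 mm high

How it is judged:
On the way, in this order (a step that is already met when the one before it is completed fails the run):
1. all chips lie in the catch tray, wiped there before any ring is on the spindle (x of chip1 in the frame of board between -0.075 and 0.075 m and y of each of chip1, chip2, chip3, chip4 in the frame of board above -0.202 m and ((y of chip1 in the frame of board below -0.112 m and z of chip1 in the frame of board below 0.027 m) or (y of chip1 in the frame of board below -0.118 m and z of chip1 in the frame of board below 0.036 m)) and x of chip2 in the frame of board between -0.075 and 0.075 m and ((y of chip2 in the frame of board below -0.112 m and z of chip2 in the frame of board below 0.027 m) or (y of chip2 in the frame of board below -0.118 m and z of chip2 in the frame of board below 0.036 m)) and x of chip3 in the frame of board between -0.075 and 0.075 m and ((y of chip3 in the frame of board below -0.112 m and z of chip3 in the frame of board below 0.027 m) or (y of chip3 in the frame of board below -0.118 m and z of chip3 in the frame of board below 0.036 m)) and x of chip4 in the frame of board between -0.075 and 0.075 m and ((y of chip4 in the frame of board below -0.112 m and z of chip4 in the frame of board below 0.027 m) or (y of chip4 in the frame of board below -0.118 m and z of chip4 in the frame of board below 0.036 m)) and horizontal distance between each of ring66, ring59, ring52, ring45, ring38, ring31 and spindle_foot above 0.03 m), for 0.2 s.
2. the scraper stands upright in its rest, let go (horizontal distance between scraper and rest below 0.015 m and angle between scraper's own z axis and vertical below 0.1 rad and height (world z) of scraper below 0.012 m and contact force between scraper and the fingers below 0.2 N), for 0.2 s.
At the end, for the whole second after the job is handed in: Every chip in the catch tray; scraper released, upright in its rest within 15 mm of its centre; every ring present threaded on the spindle (axis within 6 mm), flat within 0.12 rad, down on the stack, at rest, each smaller ring above every larger one (all of step 2 and x of chip1 in the frame of board between -0.075 and 0.075 m and y of each of chip1, chip2, chip3, chip4 in the frame of board above -0.202 m and ((y of chip1 in the frame of board below -0.112 m and z of chip1 in the frame of board below 0.027 m) or (y of chip1 in the frame of board below -0.118 m and z of chip1 in the frame of board below 0.036 m)) and x of chip2 in the frame of board between -0.075 and 0.075 m and ((y of chip2 in the frame of board below -0.112 m and z of chip2 in the frame of board below 0.027 m) or (y of chip2 in the frame of board below -0.118 m and z of chip2 in the frame of board below 0.036 m)) and x of chip3 in the frame of board between -0.075 and 0.075 m and ((y of chip3 in the frame of board below -0.112 m and z of chip3 in the frame of board below 0.027 m) or (y of chip3 in the frame of board below -0.118 m and z of chip3 in the frame of board below 0.036 m)) and x of chip4 in the frame of board between -0.075 and 0.075 m and ((y of chip4 in the frame of board below -0.112 m and z of chip4 in the frame of board below 0.027 m) or (y of chip4 in the frame of board below -0.118 m and z of chip4 in the frame of board below 0.036 m)) and horizontal distance between each of ring66, ring59, ring52, ring45, ring38, ring31 and spindle_foot below 0.006 m and z of ring66 in the frame of spindle_foot between 0.003 and 0.06 m and angle between the z axis of each of ring66, ring59, ring52, ring45, ring38, ring31 and the z axis of board, either way round below 0.12 rad and linear speed of each of ring66, ring59, ring52, ring45, ring38, ring31 below 0.03 m/s and z of ring59 in the frame of spindle_foot between 0.003 and 0.06 m and z of ring52 in the frame of spindle_foot between 0.003 and 0.06 m and z of ring45 in the frame of spindle_foot between 0.003 and 0.06 m and z of ring38 in the frame of spindle_foot between 0.003 and 0.06 m and z of ring31 in the frame of spindle_foot between 0.003 and 0.06 m and ((angle between ring66's own z axis and vertical below 1.5 rad and z of ring59 in the frame of ring66 above 0.008 m) or (angle between ring66's own z axis and vertical above 1.6 rad and z of ring59 in the frame of ring66 below -0.008 m)) and ((angle between ring66's own z axis and vertical below 1.5 rad and z of ring52 in the frame of ring66 above 0.008 m) or (angle between ring66's own z axis and vertical above 1.6 rad and z of ring52 in the frame of ring66 below -0.008 m)) and ((angle between ring66's own z axis and vertical below 1.5 rad and z of ring45 in the frame of ring66 above 0.008 m) or (angle between ring66's own z axis and vertical above 1.6 rad and z of ring45 in the frame of ring66 below -0.008 m)) and ((angle between ring66's own z axis and vertical below 1.5 rad and z of ring38 in the frame of ring66 above 0.008 m) or (angle between ring66's own z axis and vertical above 1.6 rad and z of ring38 in the frame of ring66 below -0.008 m)) and ((angle between ring66's own z axis and vertical below 1.5 rad and z of ring31 in the frame of ring66 above 0.008 m) or (angle between ring66's own z axis and vertical above 1.6 rad and z of ring31 in the frame of ring66 below -0.008 m)) and ((angle between ring59's own z axis and vertical below 1.5 rad and z of ring52 in the frame of ring59 above 0.008 m) or (angle between ring59's own z axis and vertical above 1.6 rad and z of ring52 in the frame of ring59 below -0.008 m)) and ((angle between ring59's own z axis and vertical below 1.5 rad and z of ring45 in the frame of ring59 above 0.008 m) or (angle between ring59's own z axis and vertical above 1.6 rad and z of ring45 in the frame of ring59 below -0.008 m)) and ((angle between ring59's own z axis and vertical below 1.5 rad and z of ring38 in the frame of ring59 above 0.008 m) or (angle between ring59's own z axis and vertical above 1.6 rad and z of ring38 in the frame of ring59 below -0.008 m)) and ((angle between ring59's own z axis and vertical below 1.5 rad and z of ring31 in the frame of ring59 above 0.008 m) or (angle between ring59's own z axis and vertical above 1.6 rad and z of ring31 in the frame of ring59 below -0.008 m)) and ((angle between ring52's own z axis and vertical below 1.5 rad and z of ring45 in the frame of ring52 above 0.008 m) or (angle between ring52's own z axis and vertical above 1.6 rad and z of ring45 in the frame of ring52 below -0.008 m)) and ((angle between ring52's own z axis and vertical below 1.5 rad and z of ring38 in the frame of ring52 above 0.008 m) or (angle between ring52's own z axis and vertical above 1.6 rad and z of ring38 in the frame of ring52 below -0.008 m)) and ((angle between ring52's own z axis and vertical below 1.5 rad and z of ring31 in the frame of ring52 above 0.008 m) or (angle between ring52's own z axis and vertical above 1.6 rad and z of ring31 in the frame of ring52 below -0.008 m)) and ((angle between ring45's own z axis and vertical below 1.5 rad and z of ring38 in the frame of ring45 above 0.008 m) or (angle between ring45's own z axis and vertical above 1.6 rad and z of ring38 in the frame of ring45 below -0.008 m)) and ((angle between ring45's own z axis and vertical below 1.5 rad and z of ring31 in the frame of ring45 above 0.008 m) or (angle between ring45's own z axis and vertical above 1.6 rad and z of ring31 in the frame of ring45 below -0.008 m)) and ((angle between ring38's own z axis and vertical below 1.5 rad and z of ring31 in the frame of ring38 above 0.008 m) or (angle between ring38's own z axis and vertical above 1.6 rad and z of ring31 in the frame of ring38 below -0.008 m))); the robot touches nothing.
It fails at once if a chip is touched with the fingers (contact force between the fingers and chip1 above 1 N or contact force between the fingers and chip2 above 1 N or contact force between the fingers and chip3 above 1 N or contact force between the fingers and chip4 above 1 N).
It fails at once if a bystander is moved by more than 30 mm (distance of any of paper_roll, glue, mug, pencil, scissors, paint_pot from where it was at the start of the episode above 0.03 m).
Of ring66, ring59, ring52, ring45, ring38, ring31 only 4 to 5 are there at a start; the rules pass over those that are not, and their reading is None.
Of chip1, chip2, chip3, chip4 only 2 to 4 are there at a start; the rules pass over those that are not, and their reading is None.
At some moment in a run one of ring66, ring59, ring52, ring45, ring38, ring31 may be knocked a few centimetres aside while the robot is not near it.
Once in a run the grip may slacken for a moment while it holds something.
It also fails if it takes over 200 s, if anything falls off the work surface, if the arm or the gripper's body presses on something with over 40 N, if the wrist force passes 120 N, or if a joint passes its speed limit or range.

ROBOT

A 6-joint arm with a two-finger parallel gripper is mounted at the origin on the work surface. World frame = base frame: x ahead of the robot, y to its left, z up, the work surface at z = 0. Lengths are in m, angles in rad, forces in N, time in s.
With the tool pointing down it reaches from about 0.35 to 0.775 m from the base axis. Payload 7.3 kg.
Tool frame: the origin (TCP) lies between the finger pads; the fingertips stand 8 mm ahead of it and the grasp point (between the pads) lies 11 mm behind it (robot.nose_length is the distance from the TCP to the fingertips, in m); z points along the fingers, y is the line along which they close (so a half turn about z gives the same grasp; the last joint's range is limited). The gripper opens to 92 mm and grips with 3 to 60 N. Pads are 19 mm wide; open, the fingers measure 130 mm over their backs; the gripper's body (75 mm by 190 mm) begins 47 mm behind the grasp point.
Start: joints at [-1.29, 0.342, 1.524, -0, 1.275, -0.146], TCP at [0.217, -0.478, 0.213] pointing down, gripper open.
Joint ranges: [-2.53, 2.53], [-0.77, 2.02], [0.04, 2.7], [-1, 4.14], [0.28, 2.66], [-3.11, 3.11]. Speed limits (rad/s): [2.57, 2.57, 3.14, 3.14, 3.14, 3.14].

INTERFACE

Orientations are given as [roll, pitch, yaw] about the fixed x, y, z axes, in that order (R = Rz(yaw) Ry(pitch) Rx(roll)).
In Python, from cell import robot gives the robot as it stands. The module is installed in compiled form; this text tells all that it offers.
- The arm moves only by the shell command python3 -m jog 'ROWS' [FORCE]. ROWS is JSON, a list that holds one entry, the list of rows, each a list of 5 numbers: the gripper's target within -1 to 1 (fully open at 1, half-way at 0, shut at -1), then the shift along the tool's x, y, z in m, then the turn about the tool's z in rad. A call has 1 to 5 rows; each row is the pose to reach, as a shift and turn from the pose commanded when the call began, along the tool's axes at that moment; what a row does not reach only later rows make up. A row lasts 1/12 s, in which the tool goes at most 41.7 mm and 7.16 degrees, less where a joint would pass 70% of its speed; a pose out of reach is approached as far as the arm can. A call with a gripper value outside its range is refused whole. The fingers move at their own pace and stop on an object; FORCE is the grip in N (left out, the last holds). Time passes only in rows, so rows that repeat a pose let the fingers close. It gives the time, the measured TCP pose, the force, the opening and the grip force at its end, in the units of the state.
- robot.observe(): the state, without advancing time (a new reading comes with each control period).
- robot.read_camera(name): name is "scene" or "top" or "wrist"; returns the picture (400x640x3 uint8, red, green, blue); there is no depth.
- robot.camera_model(name): a dict with "camera_matrix" (3x3 intrinsics, pixels), "position" and "attitude" of the camera in the world; the wrist camera has in their place "mount" (4x4, takes a point from camera to tool coordinates, whose origin is the TCP and whose axes are the flange's). Camera axes: x right, y down, z forward; pixel columns grow to the right and rows downward; lengths in m; the calibration is good to about 2 mm. A picture is of the moment at which its call begins: read the wrist's pose just before it. camera_model takes no time and is no camera call.
- robot.hand_in(): hands the job in; it is judged then, once.
The state is a dict: "time": time; "qpos": joint angles; "qvel": joint speeds; "joint_efforts": joint torques, N m; "tool_pos": TCP position; "tool_rot": TCP orientation; "contact_force": force on the tool from outside, world axes, zero at the start; "torque": the same for the moment, N m; "opening": finger opening in m; "grip_force": force on a finger pad.
Only numpy, scipy, OpenCV 4.12 (cv2) and the standard library are available. Lean on these libraries where they do the work, as an engineer would, in place of code of your own. Each camera call takes 0.05 s, during which the arm holds its last target. There are 200 camera calls.

## Working session

There is one attempt and no reset: what is moved stays moved. The work goes in short steps, Python scripts to look and compute and a shell command to move; the robot and the scene stay as the last step left them, time stands still between calls to the robot, and variables do not carry over. Pictures are saved under pics/ and viewed, at most 14 in all, crops included, and the job is handed in when it is done.

```bash
mkdir -p pics; cat > h.py <<'E'
import numpy as np, cv2, json
from scipy.spatial.transform import Rotation as R
from cell import robot
def cam(name):
    m=robot.camera_model(name); K=np.array(m["camera_matrix"])
    if name=="wrist":
        s=robot.observe(); T=np.eye(4); T[:3,:3]=rot(s["tool_rot"]); T[:3,3]=s["tool_pos"]
        T=T@np.array(m["mount"]); return K,T[:3,:3],T[:3,3]
    a=np.array(m["attitude"]); 
    return K,(a if a.shape==(3,3) else rot(a)),np.array(m["position"])
def rot(a): return R.from_euler("xyz",a).as_matrix()
def shot(name,fn=None):
    c=cam(name); im=robot.read_camera(name)
    if fn: cv2.imwrite("pics/"+fn,im[:,:,::-1])
    return c,im
def ray(c,u,v,z):
    K,Rm,p=c; d=Rm@np.linalg.solve(K,[u,v,1.]); return p+d*(z-p[2])/d[2]
def proj(c,P):
    K,Rm,p=c; q=K@(Rm.T@(np.array(P)-p)); return q[:2]/q[2]
def rel(target,yaw=None):
    """shift along tool axes to reach world target; turn about tool z to reach tool yaw (closing-line angle in world)"""
    s=robot.observe(); M=rot(s["tool_rot"]); d=M.T@(np.array(target)-np.array(s["tool_pos"]))
    o=np.round(d,4).tolist()
    if yaw is not None:
        y=np.arctan2(M[1,1],M[0,1]); t=-(yaw-y); t=(t+np.pi/2)%np.pi-np.pi/2; o.append(round(t,3)); 
    print("rel",o,"q6",round(s["qpos"][5],2)); return o
E
python3 - <<'E'
from h import *
for n in ("scene","top","wrist"):
    c,im=shot(n,n+"0.png"); print(n,c[0].tolist(),c[2],c[1].round(3).tolist())
print(robot.observe(), robot.camera_model("top")["attitude"])
E
```

```text
scene [[444.864792301412, 0.0, 322.4319110572284], [0.0, 444.864792301412, 194.44689280624135], [0.0, 0.0, 1.0]] [1.42121191 0.7245443  0.74862934] [[-0.629, 0.414, -0.658], [0.777, 0.318, -0.543], [-0.015, -0.853, -0.522]]
top [[452.2358341240828, 0.0, 321.81075017296877], [0.0, 452.2358341240828, 202.1382236003777], [0.0, 0.0, 1.0]] [0.38023199 0.02561188 1.32567598] [[0.016, -0.99, 0.141], [-1.0, -0.018, -0.008], [0.011, -0.141, -0.99]]
wrist [[326.74532238423274, 0.0, 318.57740816762924], [0.0, 326.74532238423274, 201.1995059091086], [0.0, 0.0, 1.0]] [ 0.28572936 -0.4457351   0.38252599] [[0.414, -0.874, -0.256], [-0.91, -0.398, -0.114], [-0.002, 0.28, -0.96]]
{'time': 0.15, 'qpos': array([-1.28998685e+00,  3.42580574e-01,  1.52478669e+00,  5.48766042e-06,
        1.27538465e+00, -1.46009288e-01]), 'qvel': array([-0.00051477, -0.00068775, -0.00302922,  0.00085823, -0.00135311,
       -0.00037247]), 'joint_efforts': array([ 1.30928896e-03, -4.31470549e+01, -2.44352371e+01,  7.18067726e-02,
        5.37549821e-02, -1.00470138e-04]), 'tool_pos': array([ 0.21726816, -0.4775905 ,  0.21229913]), 'tool_rot': array([-3.14044650e+00, -1.73853434e-04,  4.26817060e-01]), 'contact_force': array([-0.17501949,  0.45530709, -0.05468636]), 'torque': array([-0.00702823,  0.03398509,  0.03222494]), 'grip_force': 0.0, 'opening': 0.09188595845414436} [-3.00041906 -0.01057094 -1.55436172]
```

View pics/top0.png

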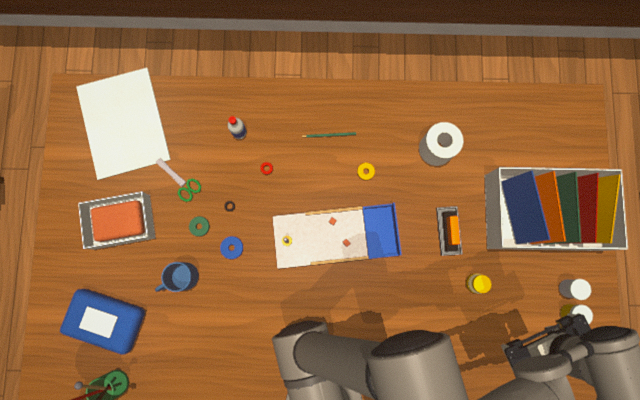

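View pics/scene0.png

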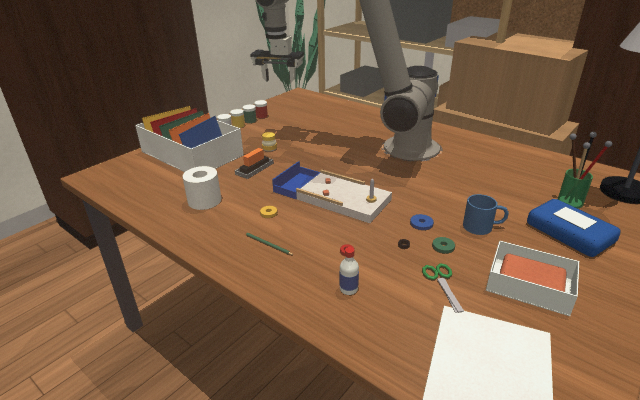

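Top view: the board runs from (275,240) to (365,235), with the blue tray at (380,230) and the spindle foot at (287,240). Two chips show, at (333,221) and (347,243). The rest and scraper are at (450,231). There are five rings: red (267,168), yellow (366,171), green (199,226), blue (232,247) and black (230,206).

```bash
cat >> h.py <<'E'
HS={'blue':((100,120,60),(125,255,255)),'green':((60,80,30),(90,255,200)),'yellow':((20,150,120),(32,255,255)),'red':((0,190,100),(5,255,255)),'orange':((6,190,180),(16,255,255)),'chip':((0,110,120),(14,200,255)),'black':((0,0,0),(179,255,45))}
def blobs(im,k,box=(0,0,640,400),amin=15):
    h=cv2.cvtColor(im,cv2.COLOR_RGB2HSV); m=cv2.inRange(h,*[np.array(x) for x in HS[k]])
    n=np.zeros_like(m); x0,y0,x1,y1=box; n[y0:y1,x0:x1]=m[y0:y1,x0:x1]
    cs,_=cv2.findContours(n,cv2.RETR_EXTERNAL,cv2.CHAIN_APPROX_NONE)
    out=[]
    for c in cs:
        if cv2.contourArea(c)<amin: continue
        out.append((cv2.minAreaRect(c),cv2.contourArea(c),c))
    return sorted(out,key=lambda t:-t[1])
E
python3 - <<'E'
from h import *
c,im=shot("top")
for k,b in (('blue',(210,230,255,265)),('green',(185,213,212,240)),('yellow',(350,155,385,190)),('red',(255,155,280,180)),('black',(220,195,240,215))):
    for r,a,_ in blobs(im,k,b)[:2]: print(k,np.round(r[0],1),np.round(r[1],1),a,ray(c,*r[0],0.009).round(4), 'diam',np.mean(r[1])/452*1.33)
for r,a,_ in blobs(im,'orange',(435,200,470,260))[:1]: print('grip',r,[ray(c,*p,.06).round(4) for p in cv2.boxPoints(r)])
for r,a,_ in blobs(im,'blue',(355,195,405,265))[:1]: print('tray',r)
for n,p,z in (('foot',(287,240),.038),('chipA',(333,221),.04),('chipB',(347,243),.04),('b1',(273.5,216.5),.03),('b2',(277,268),.03),('tr',(395,205),.047),('br',(400,256),.047),('rest1',(437,208),.016),('r2',(458,208),.016),('r3',(463,254),.016),('r4',(441,255),.016)):
    print(n,ray(c,*p,z).round(4))
z=cv2.resize(im[190:280,215:475],None,fx=3,fy=3,interpolation=cv2.INTER_CUBIC); cv2.imwrite('pics/crop.png',z[:,:,::-1])
E
```

```text
blue [231.3 247.3] [20.5 21.2] 346.5 [0.431  0.2746 0.009 ] diam 0.06137905762258884
green [199. 226.] [17.9 17.9] 246.5 [0.491 0.371 0.009] diam 0.05263664239275772
yellow [365.5 170.5] [17. 17.] 220.0 [ 0.6649 -0.1136  0.009 ] diam 0.04993550317477336
red [266.5 168. ] [10. 11.] 93.5 [0.667  0.1806 0.009 ] diam 0.03089601769911505
tray ((381.225830078125, 230.7313995361328), (51.951236724853516, 31.989891052246094), 82.56858825683594)
foot [0.4531 0.1121 0.038 ]
chipA [ 0.5093 -0.0178  0.04  ]
chipB [ 0.4474 -0.0584  0.04  ]
b1 [0.5204 0.1533 0.03  ]
b2 [0.3739 0.1388 0.03  ]
tr [ 0.5577 -0.1942  0.047 ]
br [ 0.4131 -0.2074  0.047 ]
rest1 [ 0.5553 -0.3227  0.016 ]
r2 [ 0.5564 -0.3844  0.016 ]
r3 [ 0.4226 -0.3953  0.016 ]
r4 [ 0.4187 -0.3316  0.016 ]
```

View pics/crop.png

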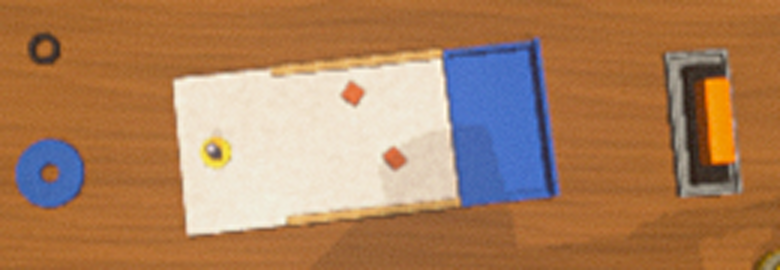

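The crop confirms two chips, both in the lane. The white ring is absent, and the ridge of the scraper runs roughly along world x. I'll go above the scraper.

```bash
python3 -c "
from h import *
rel([.485,-.360,.2],-1.5)"
```

```text
rel [0.2924, 0.0037, 0.0125, np.float64(0.356)] q6 -0.15
```

```bash
python3 -m jog '[[[1,0.04,0,0,0.12],[1,0.08,0,0,0.24],[1,0.12,0,0,0.356],[1,0.16,0,0,0.356],[1,0.2,0,0,0.356]]]' 30
python3 -c "
from h import *
rel([.485,-.360,.2],-1.5)"
```

```text
time: 0.62
tool_pos: [0.3965, -0.3961, 0.2127]
tool_rot: [-3.142, 0.0, 0.068]
contact_force: [0.3, -1.1, -0.6]
opening: 0.0919
grip_force: 0.0
rel [0.0908, -0.0299, 0.0127, np.float64(-0.002)] q6 0.58
```

```bash
python3 -m jog '[[[1,0.04,-0.015,0.005,0],[1,0.07,-0.03,0.012,0],[1,0.0908,-0.03,0.012,0],[1,0.0908,-0.03,0.012,0]]]'
python3 - <<'E'
from h import *
c,im=shot("wrist","w1.png")
for r,a,_ in blobs(im,'orange',amin=300)[:2]: print(r,a,[ray(c,*p,.064).round(4) for p in cv2.boxPoints(r)], ray(c,*r[0],.064))
print(robot.observe()["tool_pos"])
E
```

```text
time: 0.95
tool_pos: [0.4871, -0.3586, 0.1997]
tool_rot: [-3.141, -0.001, 0.075]
contact_force: [-0.5, 0.7, 0.2]
opening: 0.092
grip_force: 0.0
((623.9999389648438, 137.49998474121094), (234.99996948242188, 29.999996185302734), 90.0) 3736.0 [array([ 0.6493, -0.5894,  0.064 ]), array([ 0.6512, -0.6145,  0.064 ]), array([ 0.4407, -0.6895,  0.064 ]), array([ 0.4383, -0.659 ,  0.064 ])] [ 0.55530561 -0.6345177   0.064     ]
((318.614990234375, 184.47471618652344), (23.647491455078125, 79.5675277709961), 1.6365771293640137) 1743.0 [array([ 0.4486, -0.3474,  0.064 ]), array([ 0.5271, -0.3444,  0.064 ]), array([ 0.5281, -0.3664,  0.064 ]), array([ 0.4497, -0.3709,  0.064 ])] [ 0.48974188 -0.35720217  0.064     ]
[ 0.48510955 -0.35956085  0.19994591]
```

View pics/w1.png

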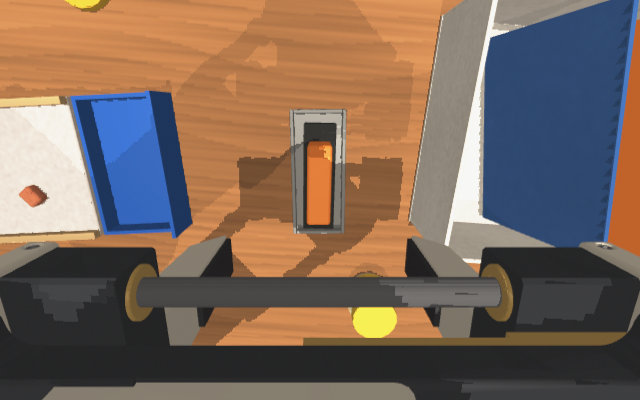

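The wrist view shows the ridge at (319,184) and the rest rim at (290–346, 110–233). The ridge's measured size, 79×23 mm, matches the given one. Descending to grip it.

```bash
python3 -c "
from h import *
c=cam('wrist')
P=[ray(c,u,v,.016) for u,v in ((290,110),(346,110),(343,233),(292,233))]; print(np.round(P,4),np.mean(P,0))
rel([.489,-.357,.042],-1.5158)"
python3 -m jog '[[[1,0.004,-0.003,0.04,0.02],[1,0.004,-0.003,0.08,0.02],[1,0.004,-0.003,0.12,0.02],[1,0.004,-0.003,0.158,0.02],[1,0.004,-0.003,0.158,0.02]]]'
python3 -m jog '[[[-1,0,0,0,0],[-1,0,0,0,0],[-1,0,0,0,0],[-1,0,0,0,0],[-1,0,0,0,0]]]' 40
python3 -m jog '[[[-1,0,0,0,0],[-1,0,0,0,0],[-1,0,0,0,0],[-1,0,0,0,0],[-1,0,0,0,0]]]' 40
```

```text
[[ 0.5535 -0.3233  0.016 ]
 [ 0.5579 -0.3817  0.016 ]
 [ 0.4205 -0.3916  0.016 ]
 [ 0.4161 -0.3325  0.016 ]] [ 0.48700571 -0.35727175  0.016     ]
rel [0.0042, -0.0022, 0.1579, np.float64(0.019)] q6 0.73
time: 1.42
tool_pos: [0.4822, -0.3545, 0.0355]
tool_rot: [-3.131, 0.01, 0.049]
contact_force: [-1.6, 1.3, -1.3]
opening: 0.0916
grip_force: 0.0
time: 1.83
tool_pos: [0.4882, -0.3583, 0.045]
tool_rot: [3.139, -0.003, 0.051]
contact_force: [0.9, 0.8, 0.2]
opening: 0.0629
grip_force: 0.0
time: 2.25
tool_pos: [0.4874, -0.3574, 0.0428]
tool_rot: [3.142, 0.0, 0.051]
contact_force: [-1.8, -0.2, 0.2]
opening: 0.0297
grip_force: 0.0
```

```bash
python3 -m jog '[[[-1,0,0,0,0],[-1,0,0,0,0],[-1,0,0,0,0],[-1,0,0,0,0],[-1,0,0,0,0]]]' 40
python3 -m jog '[[[-1,0,0,-0.02,0],[-1,0,0,-0.05,0],[-1,0,0,-0.09,0],[-1,0,0,-0.12,0],[-1,0,0,-0.12,0]]]' 40
python3 -c "
from h import *
rel([.461,.027,.163],-1.5708+.1)"
```

```text
time: 2.67
tool_pos: [0.4875, -0.3575, 0.0428]
tool_rot: [3.141, -0.0, 0.051]
contact_force: [-0.0, -1.5, -0.7]
opening: 0.0234
grip_force: 40.0
time: 3.08
tool_pos: [0.4899, -0.3595, 0.1697]
tool_rot: [3.133, -0.008, 0.051]
contact_force: [1.6, -0.5, -1.8]
opening: 0.0232
grip_force: 40.0
rel [-0.0092, -0.3875, 0.0034, np.float64(-0.049)] q6 0.76
```

```bash
python3 -m jog '[[[-1,0,-0.03,0,0],[-1,0,-0.07,0,0],[-1,-0.003,-0.11,0,0],[-1,-0.005,-0.15,0,0],[-1,-0.005,-0.19,0,-0.049]]]' 40
python3 -m jog '[[[-1,0,-0.04,0,0],[-1,0,-0.08,0,0],[-1,0,-0.12,0,0],[-1,0,-0.16,0,0],[-1,0,-0.175,0,0]]]' 40
python3 -m jog '[[[-1,0,0,0,0],[-1,0,0,0,0],[-1,0,0,0,0]]]' 40
python3 - <<'E'
from h import *
c,im=shot("wrist","w2.png"); print(robot.observe()["tool_pos"],robot.observe()["tool_rot"])
E
```

```text
time: 3.5
tool_pos: [0.4713, -0.1659, 0.1617]
tool_rot: [-3.14, 0.002, 0.099]
contact_force: [0.5, -0.1, -2.1]
opening: 0.0232
grip_force: 40.0
time: 3.92
tool_pos: [0.4532, 0.0105, 0.1619]
tool_rot: [-3.139, 0.003, 0.102]
contact_force: [0.4, 0.4, -1.9]
opening: 0.0234
grip_force: 40.0
time: 4.17
tool_pos: [0.4553, 0.0056, 0.1624]
tool_rot: [3.141, 0.001, 0.1]
contact_force: [0.4, 0.4, -2.6]
opening: 0.0232
grip_force: 40.0
[0.4553983  0.00526147 0.16246085] [3.14130183e+00 5.34312987e-04 9.88175619e-02]
```

View pics/w2.png

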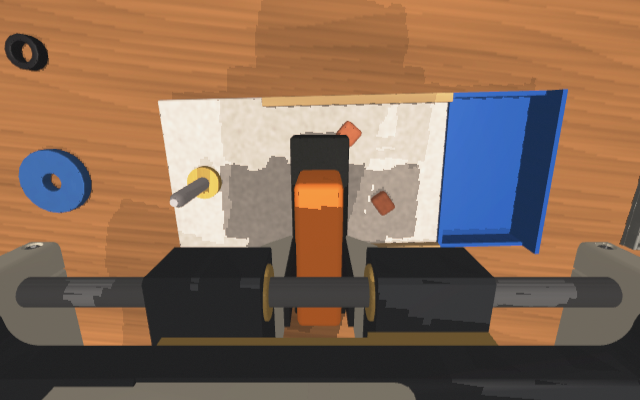

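The view shows the foot at (204,181), the spindle tip at (173,203), the board corner at (158,101), the rail top from (262,98) to (452,94), and the chips at (349,133) and (383,203).

```bash
python3 - <<'E'
from h import *
c=cam("wrist")
for n,p,z in (('foot',(204,181),.038),('tip',(172.5,203),.102),('corner',(158,101),.03),('railL',(262,98),.04),('railR',(453,93),.04),('traytr',(567,90),.047),('traybr',(537,254),.047),('chipA',(349,133),.042),('chipB',(382,203),.042),('edge',(448,102),.03),('edge2',(438,243),.03)):
    P=ray(c,*p,z); d=R.from_euler('z',-.1).apply(P-[.464,-.002,0]); print(n,P.round(4),'board',d.round(4))
E
```

```text
foot [0.4534 0.1124 0.038 ] board [0.0009 0.1149 0.038 ]
tip [0.4511 0.114  0.102 ] board [-0.0012  0.1167  0.102 ]
corner [0.5202 0.1557 0.03  ] board [0.0716 0.1513 0.03  ]
railL [0.5317 0.0624 0.04  ] board [0.0738 0.0574 0.04  ]
railR [ 0.5518 -0.0991  0.04  ] board [ 0.0777 -0.1054  0.04  ]
traytr [ 0.563  -0.1898  0.047 ] board [ 0.0797 -0.1968  0.047 ]
traybr [ 0.4154 -0.2075  0.047 ] board [-0.0688 -0.1996  0.047 ]
chipA [ 0.5101 -0.015   0.042 ] board [ 0.0445 -0.0175  0.042 ]
chipB [ 0.4498 -0.0534  0.042 ] board [-0.0193 -0.0498  0.042 ]
edge [ 0.5447 -0.1001  0.03  ] board [ 0.0705 -0.1057  0.03  ]
edge2 [ 0.4106 -0.1185  0.03  ] board [-0.0648 -0.1106  0.03  ]
```

```bash
python3 -m jog '[[[-1,0.009,-0.017,0,-0.016],[-1,0.009,-0.017,0.02,-0.016],[-1,0.009,-0.017,0.045,-0.016],[-1,0.009,-0.017,0.065,-0.016],[-1,0.009,-0.017,0.075,-0.016]]]' 40
python3 -m jog '[[[-1,0,0,0,0],[-1,0,0,0.005,0],[-1,0,0,0.01,0],[-1,0,0,0.016,0],[-1,0,0,0.016,0]]]' 40
python3 -m jog '[[[-1,0,0,0,0],[-1,0,0,0,0]]]' 40
python3 -c "
from h import *
rel([.4815,-.1307,.071],-1.5708+.115)
c,im=shot('wrist','w3.png')"
```

```text
time: 4.63
tool_pos: [0.4614, 0.0228, 0.0853]
tool_rot: [-3.141, 0.004, 0.114]
contact_force: [-0.3, -0.1, -2.3]
opening: 0.0232
grip_force: 40.0
time: 5.05
tool_pos: [0.4624, 0.0238, 0.0713]
tool_rot: [-3.142, 0.001, 0.115]
contact_force: [0.4, -0.9, -3.4]
opening: 0.0232
grip_force: 40.0
time: 5.22
tool_pos: [0.4628, 0.024, 0.0721]
tool_rot: [3.141, -0.001, 0.116]
contact_force: [-0.1, -0.4, -3.2]
opening: 0.0232
grip_force: 40.0
rel [0.0007, 0.1558, 0.0011, np.float64(0.001)] q6 1.34
```

View pics/w3.png

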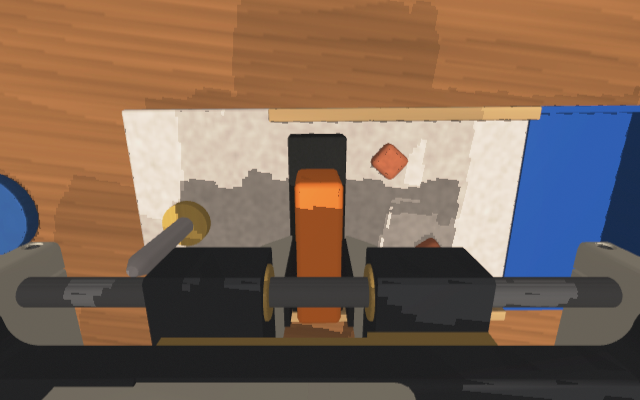

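The scraper sits in the lane about 8 mm from the rail at (268–540, 108), and both chips are ahead of it. Wiping now.

```bash
python3 -m jog '[[[-1,0,0.01,0.001,0],[-1,0,0.022,0.001,0],[-1,0,0.034,0.001,0],[-1,0,0.046,0.001,0],[-1,0,0.058,0.001,0]]]' 40
python3 -m jog '[[[-1,0,0.012,0,0],[-1,0,0.024,0,0],[-1,0,0.036,0,0],[-1,0,0.048,0,0],[-1,0,0.06,0,0]]]' 40
python3 -m jog '[[[-1,0,0.01,0,0],[-1,0,0.02,0,0],[-1,0,0.03,0,0],[-1,0,0.038,0,0],[-1,0,0.038,0,0]]]' 40
python3 -c "
from h import *
c,im=shot('wrist','w4.png')"
```

```text
time: 5.68
tool_pos: [0.4695, -0.0348, 0.071]
tool_rot: [3.141, -0.0, 0.116]
contact_force: [-0.1, 1.3, -1.9]
opening: 0.0236
grip_force: 40.0
time: 6.1
tool_pos: [0.4763, -0.0944, 0.0708]
tool_rot: [3.142, -0.0, 0.116]
contact_force: [0.2, 0.2, -2.1]
opening: 0.0233
grip_force: 40.0
time: 6.52
tool_pos: [0.4811, -0.1326, 0.0708]
tool_rot: [3.141, -0.001, 0.115]
contact_force: [-0.6, -0.6, -3.2]
opening: 0.0229
grip_force: 40.0
```

View pics/w4.png

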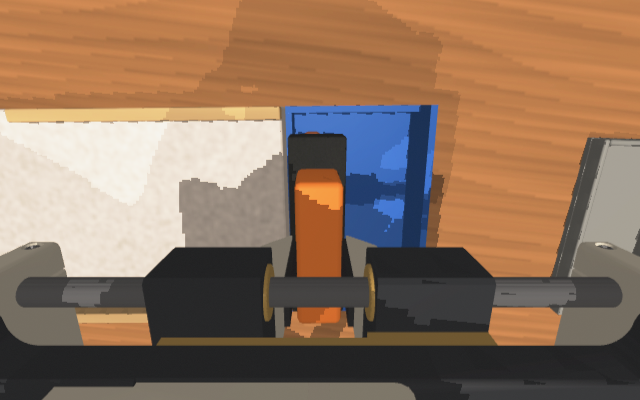

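The board is clear, and a chip shows in the tray at (312,133) behind the block. Lifting and heading back to the rest.

```bash
python3 -m jog '[[[-1,0,0,-0.03,0],[-1,0,0,-0.07,0],[-1,0,0,-0.09,0],[-1,0,0,-0.09,0]]]' 40
python3 -c "
from h import *
rel([.487,-.3575,.16],-1.5708+.06)
c,im=shot('top','t2.png')
for r,a,_ in blobs(im,'chip',(270,195,405,270),4): print(r[0],a,ray(c,*r[0],.016))"
```

```text
time: 6.9
tool_pos: [0.4832, -0.1314, 0.1655]
tool_rot: [3.137, -0.008, 0.117]
contact_force: [0.4, -0.5, -1.7]
opening: 0.0232
grip_force: 40.0
rel [-0.0225, 0.225, 0.0063, np.float64(0.056)] q6 1.04
(318.5, 232.0) 1583.0 [0.47900999 0.02298439 0.016     ]
(395.0, 257.5) 200.0 [ 0.4093258  -0.19859196  0.016     ]
(312.5, 266.0) 181.5 [0.3811831  0.03848053 0.016     ]
(374.800048828125, 259.4000549316406) 7.0 [ 0.40292865 -0.14034617  0.016     ]
```

```bash
python3 -m jog '[[[-1,-0.004,0.04,0,0.056],[-1,-0.008,0.08,0,0.056],[-1,-0.012,0.12,0,0.056],[-1,-0.018,0.16,0,0.056],[-1,-0.0225,0.195,0,0.056]]]' 40
python3 -m jog '[[[-1,0,0.03,0,0],[-1,0,0.03,0,0],[-1,0,0.03,0,0],[-1,0,0.03,0,0]]]' 40
python3 -c "
from h import *
rel([.487,-.3575,.0435],-1.5708+.06)
c,im=shot('top','t3.png'); cv2.imwrite('pics/t3c.png',cv2.resize(im[190:280,260:475],None,fx=3,fy=3)[:,:,::-1])
"
```

```text
time: 7.37
tool_pos: [0.4797, -0.3285, 0.1585]
tool_rot: [-3.139, 0.003, 0.06]
contact_force: [1.1, 0.1, -2.7]
opening: 0.023
grip_force: 40.0
time: 7.7
tool_pos: [0.4819, -0.3557, 0.1589]
tool_rot: [-3.138, 0.002, 0.06]
contact_force: [0.1, 1.0, -2.9]
opening: 0.0235
grip_force: 40.0
rel [0.0053, 0.0024, 0.1153, np.float64(-0.0)] q6 0.75
```

View pics/t3c.png

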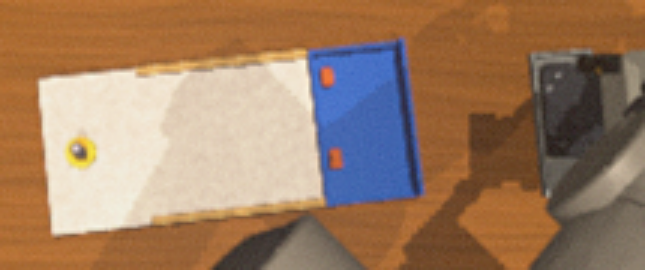

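Both chips lie in the tray, at crop positions (327,76) and (336,158). Setting the scraper down.

```bash
python3 -m jog '[[[-1,0.005,0.002,0.03,0],[-1,0.005,0.002,0.06,0],[-1,0.005,0.002,0.085,0],[-1,0.005,0.002,0.1,0],[-1,0.005,0.002,0.1,0]]]' 40
python3 -m jog '[[[-1,0,0,0.005,0],[-1,0,0,0.01,0],[-1,0,0,0.015,0],[-1,0,0,0.0155,0],[-1,0,0,0.0155,0]]]' 40
python3 -m jog '[[[-0.2,0,0,0,0],[-0.2,0,0,0,0],[-0.2,0,0,0,0],[-0.2,0,0,0,0],[-0.2,0,0,0,0]]]'
python3 -m jog '[[[0,0,0,0,0],[0,0,0,-0.03,0],[0,0,0,-0.07,0],[0,0,0,-0.11,0],[0,0,0,-0.15,0]]]'
python3 - <<'E'
from h import *
c,im=shot("wrist")
for r,a,_ in blobs(im,'orange',(200,80,420,260),amin=300)[:2]: print(r,a, ray(c,*r[0],.064))
for n,P in (('blue',[.431,.2746]),('green',[.491,.371]),('red',[.667,.1806]),('yellow',[.665,-.1136])): print(n,np.hypot(*P))
rel([.431,.2746,.2],0)
c,im=shot("top")
for k,b in (('blue',(210,225,255,270)),('green',(175,205,220,250)),('yellow',(345,150,390,195)),('red',(250,150,285,185))):
    for r,a,_ in blobs(im,k,b)[:1]: print(k,np.round(r[0],1),a,ray(c,*r[0],0.011).round(4))
E
```

```text
time: 8.17
tool_pos: [0.486, -0.3553, 0.0569]
tool_rot: [-3.136, 0.006, 0.062]
contact_force: [-0.0, 1.1, -3.5]
opening: 0.0231
grip_force: 40.0
time: 8.58
tool_pos: [0.4878, -0.3589, 0.0457]
tool_rot: [3.141, -0.0, 0.06]
contact_force: [-0.5, -0.8, -3.1]
opening: 0.023
grip_force: 40.0
time: 9.0
tool_pos: [0.4879, -0.3591, 0.0457]
tool_rot: [3.141, -0.001, 0.06]
contact_force: [-0.0, 0.8, 0.3]
opening: 0.0368
grip_force: 0.0
time: 9.42
tool_pos: [0.4874, -0.3586, 0.197]
tool_rot: [-3.141, 0.0, 0.06]
contact_force: [0.8, -0.5, -0.0]
opening: 0.0456
grip_force: 0.0
((318.0, 184.5), (79.0, 24.0), 90.0) 1768.0 [ 0.49051879 -0.35676303  0.064     ]
blue 0.511044185956557
green 0.615403932389126
red 0.6910176264032634
yellow 0.6746332040449833
rel [-0.0212, -0.6383, -0.0005, np.float64(-1.511)] q6 0.75
blue [231.5 247.5] 347.0 [0.4303 0.2735 0.011 ]
green [199. 226.] 249.5 [0.4908 0.3705 0.011 ]
yellow [365.5 170.5] 221.0 [ 0.6645 -0.1134  0.011 ]
red [266.5 168. ] 94.0 [0.6665 0.1804 0.011 ]
```

The scraper stands in its rest, and a recheck shows the rings unmoved. Over to the blue ring.

```bash
python3 -m jog '[[[1,0,-0.04,0,0],[1,0,-0.08,0,0],[1,0,-0.12,0,0],[1,0,-0.16,0,0],[1,-0.005,-0.2,0,0]]]' 20
python3 -m jog '[[[1,0,-0.04,0,0],[1,0,-0.08,0,0],[1,0,-0.12,0,0],[1,0,-0.16,0,0],[1,-0.007,-0.2,0,0]]]'
python3 -m jog '[[[1,0,-0.04,0,0],[1,0,-0.08,0,0],[1,0,-0.12,0,0],[1,0,-0.16,0,0],[1,-0.007,-0.2,0,0]]]'
python3 -m jog '[[[1,0,-0.038,0,0],[1,0,-0.038,0,0],[1,0,-0.038,0,0],[1,0,-0.038,0,0]]]'
cat >> h.py <<'E'
def ring(im,c,k,z=.012,g=None,rad=60):
    """centre of the ring's top face nearest to guess g (world xy); outer outline at top face"""
    best=None
    for r,a,ct in blobs(im,k,amin=60):
        # outline points at top-face height give the silhouette; use min circle in world plane
        P=np.array([ray(c,*p[0],z)[:2] for p in ct.astype(float)])
        (x,y),rr=cv2.minEnclosingCircle((P*1000).astype(np.float32))
        d=np.hypot(x/1000-g[0],y/1000-g[1]) 
        if best is None or d<best[0]: best=(d,x/1000,y/1000,2*rr,r[0])
    print(k,'centre',np.round(best[1:3],4),'diam mm',round(best[3],1),'px',np.round(best[4],1)); return best
E
python3 - <<'E'
from h import *
c,im=shot("wrist","w5.png")
b=ring(im,c,'blue',.012,(.4303,.2735)); ring(im,c,'green',.012,(.491,.3705))
rel([b[1],b[2],.010],-1.511)
E
```

```text
time: 9.93
tool_pos: [0.4706, -0.1578, 0.195]
tool_rot: [3.142, -0.0, 0.059]
contact_force: [1.2, 0.4, 0.3]
opening: 0.0746
grip_force: 0.0
time: 10.35
tool_pos: [0.452, 0.0415, 0.1952]
tool_rot: [3.142, -0.001, 0.06]
contact_force: [0.2, 0.1, -0.4]
opening: 0.0914
grip_force: 0.0
time: 10.77
tool_pos: [0.433, 0.241, 0.1951]
tool_rot: [-3.142, -0.001, 0.06]
contact_force: [1.2, 0.9, -0.4]
opening: 0.0921
grip_force: 0.0
time: 11.1
tool_pos: [0.4303, 0.2766, 0.1948]
tool_rot: [3.141, 0.001, 0.061]
contact_force: [-0.2, 0.7, -0.9]
opening: 0.0918
grip_force: 0.0
blue centre [0.4307 0.276 ] diam mm 64.4 px [320.5 176. ]
green centre [0.49   0.3714] diam mm 58.0 px [232.5 115. ]
rel [0.0002, -0.0001, 0.185, np.float64(-0.001)] q6 1.93
```

View pics/w5.png

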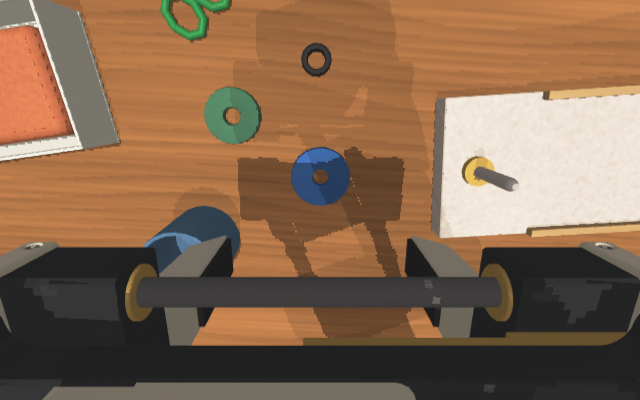

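The blue ring is centred at (320,176), with the mug at (200,235) close to the left finger. I'll check the mug clearance and the spindle tip, seen at (515,186).

```bash
python3 - <<'E'
from h import *
c,im=shot("top")
ms=blobs(im,'blue',(150,255,205,300),30)
for r,a,ct in ms: print(r,a,ray(c,*r[0],.085),cv2.boundingRect(ct))
print('rim guess',ray(c,179,276,.085))
w=cam("wrist")
for x,y in ((.36,.41),(.35,.40)): print(proj(w,[x,y,.085]),proj(w,[x+.04,y,.085]),proj(w,[x,y-.04,.085]))
print('tip',ray(w,515,186,.102),'foot',ray(w,477,171,.038))
im=cv2.imread('pics/w5.png')[:,:,::-1].copy()
for r,a,ct in blobs(im,'black',(295,35,335,85),30): print('black',r, ray(w,*r[0],.006))
rel([.43,.276,.010],.35)
E
```

```text
rim guess [0.34848447 0.39754816 0.085     ]
[172.97799693 258.42065438] [170.05400132 218.37262277] [215.56823952 260.67821081]
[184.24393787 268.53670527] [181.76994861 229.26262245] [226.40587169 270.75181459]
tip [0.45167651 0.11491479 0.102     ] foot [0.45172954 0.11665299 0.038     ]
rel [-0.0007, -0.0004, 0.1851, np.float64(1.279)] q6 1.93
```

Mug centre is about (.35,.398). A 0.2 rad turn leaves about 20 mm of margin.

```bash
python3 -m jog '[[[1,0,0,0.04,0.1],[1,0,0,0.08,0.2],[1,0,0,0.12,0.2],[1,0,0,0.15,0.2],[1,0,0,0.165,0.2]]]' 20
python3 -m jog '[[[1,0,0,0.005,0],[1,0,0,0.012,0],[1,0,0,0.018,0],[1,0,0,0.02,0],[1,0,0,0.02,0]]]'
python3 -m jog '[[[-0.3,0,0,0,0],[-0.3,0,0,0,0],[-0.3,0,0,0,0],[-0.3,0,0,0,0],[-0.3,0,0,0,0]]]' 25
python3 -m jog '[[[-0.3,0,0,0,0],[-0.3,0,0,0,0],[-0.3,0,0,0,0]]]' 25
```

```text
time: 11.62
tool_pos: [0.4289, 0.2743, 0.0268]
tool_rot: [3.138, 0.005, -0.143]
contact_force: [-0.9, -1.4, 0.7]
opening: 0.0913
grip_force: 0.0
time: 12.03
tool_pos: [0.4311, 0.2768, 0.0107]
tool_rot: [-3.141, -0.001, -0.141]
contact_force: [-0.4, -0.9, 0.2]
opening: 0.0919
grip_force: 0.0
time: 12.45
tool_pos: [0.4307, 0.277, 0.0105]
tool_rot: [-3.141, -0.0, -0.14]
contact_force: [-0.8, 0.3, 0.2]
opening: 0.0631
grip_force: 0.0
time: 12.7
tool_pos: [0.4306, 0.2769, 0.0103]
tool_rot: [3.142, -0.0, -0.14]
contact_force: [-0.6, -0.2, -0.3]
opening: 0.0432
grip_force: 0.0
```

Opening is 43 mm with no grip, so the ring isn't between the fingers. Looking.

```bash
python3 - <<'E'
from h import *
c,im=shot("wrist","w6.png")
for k in ('blue','green'): ring(im,c,k,.012,(.43,.276))
c,im=shot("top")
for k in ('blue','green','red','yellow'): ring(im,c,k,.012,(.43,.276))
E
```

```text
blue centre [0.4326 0.2761] diam mm 65.0 px [323. 231.]
green centre [0.4908 0.3695] diam mm 61.0 px [126.8 160.2]
blue centre [0.2167 0.6312] diam mm 224.2 px [101.3 320.9]
green centre [0.5968 0.405 ] diam mm 66.9 px [188.8 189.8]
red centre [0.6669 0.1809] diam mm 35.4 px [266.5 168. ]
yellow centre [ 0.6639 -0.1134] diam mm 52.9 px [365.5 170.5]
```

View pics/w6.png

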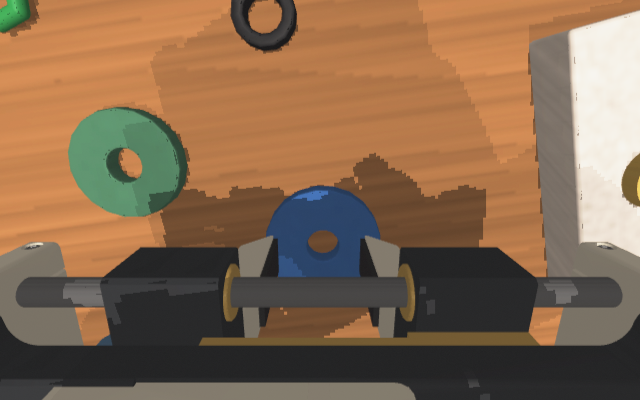

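```bash
python3 - <<'E'
from h import *
s=robot.observe(); c=cam("wrist"); M=rot(s["tool_rot"]); t=np.array(s["tool_pos"])
print(robot.camera_model("wrist")["mount"])
for z in (.008,0,-.011,-.03):
  print(z,[proj(c,t+M@np.array([x,y,z])).round(0).tolist() for x in (-.0095,.0095) for y in (-.022,.022)])
print('hole',ray(c,323,242,.012),s["opening"],s["grip_force"])
E
```

```text
[[ 5.18333421e-05 -9.59896390e-01 -2.80354984e-01  7.50674518e-02]
 [ 9.99999823e-01  2.15947033e-04 -5.54487896e-04 -7.60146223e-04]
 [ 5.92792757e-04 -2.80354905e-01  9.59896232e-01 -1.70287719e-01]
 [ 0.00000000e+00  0.00000000e+00  0.00000000e+00  1.00000000e+00]]
0.008 [[283.0, 253.0], [357.0, 254.0], [282.0, 224.0], [358.0, 224.0]]
0 [[282.0, 260.0], [358.0, 260.0], [281.0, 228.0], [360.0, 229.0]]
-0.011 [[279.0, 269.0], [361.0, 269.0], [278.0, 236.0], [362.0, 236.0]]
-0.03 [[275.0, 288.0], [366.0, 288.0], [273.0, 252.0], [367.0, 252.0]]
hole [0.43252174 0.27494371 0.012     ] 0.035357990565597616 0.0
```

```bash
python3 -c "
from h import *
print(robot.nose_length)"
python3 -m jog '[[[1,0,0,0,0],[1,0,0,0,0],[1,0,0,0,0],[1,0,0,0,0],[1,0,0,0,0]]]'
python3 -m jog '[[[1,0,0,0,0],[1,0,0,0,0],[1,0,0,0,0],[1,0,0,0,0],[1,0,0,0,0]]]'
python3 - <<'E'
from h import *
c,im=shot("wrist"); ring(im,c,'blue',.012,(.43,.276)); s=robot.observe(); print(s["tool_pos"],s["opening"],s["contact_force"])
E
```

```text
0.008
time: 13.22
tool_pos: [0.4306, 0.2768, 0.0103]
tool_rot: [3.141, -0.0, -0.14]
contact_force: [-0.1, 0.5, 0.6]
opening: 0.0642
grip_force: 0.0
time: 13.63
tool_pos: [0.4306, 0.2768, 0.0103]
tool_rot: [3.141, -0.0, -0.14]
contact_force: [-0.5, 0.4, -0.2]
opening: 0.0912
grip_force: 0.0
blue centre [0.4323 0.2752] diam mm 65.3 px [322.5 231. ]
[0.43063445 0.27685848 0.01028626] 0.09145273194539041 [-0.63090107  0.03864015 -0.4522158 ]
```

The ring is unmoved, so the fingers closed above it. The real fingertips must be higher than stated, so I'm probing downward carefully.

```bash
for i in 1 ; do python3 -m jog '[[[1,0,0,0.002,0],[1,0,0,0.002,0],[1,0,0,0.002,0]]]'; python3 -m jog '[[[1,0,0,0.002,0],[1,0,0,0.002,0],[1,0,0,0.002,0]]]'; done
```

```text
time: 13.93
tool_pos: [0.4305, 0.2768, 0.0081]
tool_rot: [3.141, 0.0, -0.14]
contact_force: [-0.8, -0.8, 0.5]
opening: 0.0918
grip_force: 0.0
time: 14.18
tool_pos: [0.4306, 0.2768, 0.0061]
tool_rot: [3.141, 0.0, -0.14]
contact_force: [-0.8, -0.1, -0.1]
opening: 0.0919
grip_force: 0.0
```

```bash
python3 -m jog '[[[1,0,0,0.002,0],[1,0,0,0.003,0],[1,0,0,0.003,0]]]'; python3 -m jog '[[[1,0,0,0.002,0],[1,0,0,0.003,0],[1,0,0,0.003,0]]]'; python3 -m jog '[[[1,0,0,0.002,0],[1,0,0,0.002,0],[1,0,0,0.002,0]]]'
```

```text
time: 14.43
tool_pos: [0.4305, 0.2767, 0.003]
tool_rot: [3.141, 0.0, -0.14]
contact_force: [-0.5, 0.1, 0.0]
opening: 0.0914
grip_force: 0.0
time: 14.68
tool_pos: [0.4305, 0.2768, 0.0]
tool_rot: [3.141, 0.0, -0.14]
contact_force: [-0.4, -0.2, -0.1]
opening: 0.092
grip_force: 0.0
time: 14.93
tool_pos: [0.4306, 0.2768, -0.0018]
tool_rot: [3.141, 0.0, -0.14]
contact_force: [0.4, -0.0, -0.2]
opening: 0.0919
grip_force: 0.0
```

```bash
python3 -m jog '[[[0.3,0,0,0,0],[0.3,0,0,0,0],[0.3,0,0,0,0],[0.3,0,0,0,0],[0.3,0,0,0,0]]]' 15; python3 -m jog '[[[0.3,0,0,0,0],[0.3,0,0,0,0]]]' 15; python3 - <<'E'
from h import *
c,im=shot("wrist","w7.png"); ring(im,c,'blue',.012,(.43,.276))
E
```

```text
time: 15.35
tool_pos: [0.4307, 0.2767, -0.0016]
tool_rot: [3.141, -0.0, -0.14]
contact_force: [0.4, -2.0, 2.4]
opening: 0.0633
grip_force: 0.9
time: 15.52
tool_pos: [0.4307, 0.2768, -0.0016]
tool_rot: [3.141, -0.0, -0.14]
contact_force: [-1.0, -0.9, 1.6]
opening: 0.0602
grip_force: 0.8
blue centre [0.433  0.2756] diam mm 64.2 px [321. 234.]
```

View pics/w7.png

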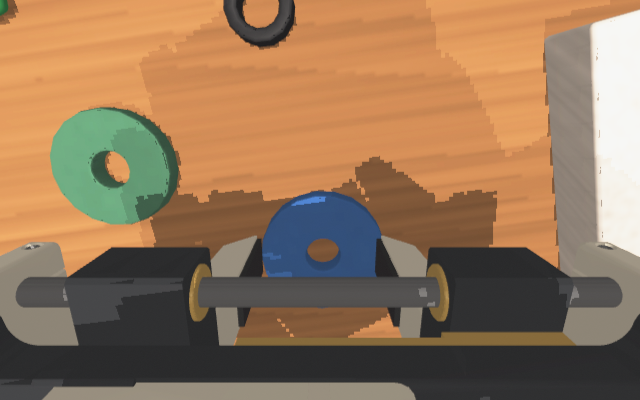

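The fingers only graze the ring's top at TCP z = −0.0016, so the true tips lie about 14 mm behind the TCP. I'll open and go about 8 mm lower.

```bash
python3 -m jog '[[[1,0,0,0,0],[1,0,0,0,0],[1,0,0,0,0],[1,0,0,0,0],[1,0,0,0,0]]]' 20; python3 -m jog '[[[1,0,0,0,0],[1,0,0,0.003,0],[1,0,0,0.006,0],[1,0,0,0.006,0]]]';python3 -m jog '[[[1,0,0,0.002,0],[1,0,0,0.002,0]]]'; python3 -m jog '[[[0.2,0,0,0,0],[0.2,0,0,0,0],[0.2,0,0,0,0],[0.2,0,0,0,0],[0.2,0,0,0,0]]]' 20; python3 -m jog '[[[0.2,0,0,0,0],[0.2,0,0,0,0],[0.2,0,0,0,0]]]' 20
```

```text
time: 15.98
tool_pos: [0.4305, 0.2768, -0.0018]
tool_rot: [3.141, 0.0, -0.14]
contact_force: [0.9, 0.3, -0.7]
opening: 0.0885
grip_force: 0.0
time: 16.32
tool_pos: [0.4302, 0.2766, -0.0084]
tool_rot: [3.141, 0.001, -0.14]
contact_force: [0.5, 0.3, -0.3]
opening: 0.0917
grip_force: 0.0
time: 16.48
tool_pos: [0.4304, 0.2767, -0.0101]
tool_rot: [3.141, 0.0, -0.14]
contact_force: [-0.4, 1.1, 0.1]
opening: 0.0919
grip_force: 0.0
time: 16.9
tool_pos: [0.4307, 0.2768, -0.0096]
tool_rot: [3.142, -0.0, -0.14]
contact_force: [-0.4, -0.4, -0.2]
opening: 0.0654
grip_force: 20.0
time: 17.15
tool_pos: [0.4307, 0.2769, -0.0096]
tool_rot: [3.142, -0.0, -0.14]
contact_force: [0.8, 1.1, 1.3]
opening: 0.0657
grip_force: 20.0
```

Blue ring gripped at 65.5 mm. Lifting and moving over the spindle.

```bash
python3 -m jog '[[[0.2,0,0,-0.03,0],[0.2,0,0,-0.07,0],[0.2,0,0,-0.11,0],[0.2,0,0,-0.14,0],[0.2,0,0,-0.14,0]]]' 20
python3 - <<'E'
from h import *
c,im=shot("wrist"); s=robot.observe(); z=s["tool_pos"][2]+.0217
b=ring(im,c,'blue',z,s["tool_pos"][:2]); M=rot(s["tool_rot"]); print('offset tool',(M.T@(np.array([b[1],b[2],z])-s["tool_pos"])).round(4))
rel([.452,.1145,.13],-1.4558)
E
```

```text
time: 17.57
tool_pos: [0.434, 0.2785, 0.1366]
tool_rot: [-3.135, -0.01, -0.14]
contact_force: [0.6, -0.0, 0.3]
opening: 0.0655
grip_force: 20.0
blue centre [0.4347 0.2791] diam mm 65.8 px [318.5 236. ]
offset tool [ 0.002  -0.0017 -0.0217]
rel [0.042, 0.159, 0.0032, np.float64(-0.255)] q6 2.13
```

```bash
python3 -m jog '[[[0.2,0.01,0.038,0,0],[0.2,0.02,0.076,0,0],[0.2,0.03,0.114,0,0],[0.2,0.036,0.14,0,0],[0.2,0.04,0.155,0,0]]]' 20
python3 -m jog '[[[0.2,0,0,0,0],[0.2,0,0,0,0],[0.2,0,0,0,0]]]' 20
python3 - <<'E'
from h import *
c,im=shot("wrist","w8.png"); s=robot.observe(); z=s["tool_pos"][2]+.0217
b=ring(im,c,'blue',z,s["tool_pos"][:2]); M=rot(s["tool_rot"]); print('offset tool',(M.T@(np.array([b[1],b[2],z])-s["tool_pos"])).round(4))
rel([.452,.1145,.125])
E
```

```text
time: 18.03
tool_pos: [0.4476, 0.115, 0.1289]
tool_rot: [3.14, 0.003, -0.142]
contact_force: [-0.2, 0.3, 0.6]
opening: 0.0656
grip_force: 20.0
time: 18.28
tool_pos: [0.4481, 0.1183, 0.1296]
tool_rot: [3.142, 0.001, -0.14]
contact_force: [-0.1, -0.4, -0.6]
opening: 0.0658
grip_force: 20.0
blue centre [0.4506 0.1188] diam mm 64.5 px [318.5 236. ]
offset tool [ 0.0024 -0.0005 -0.0217]
rel [0.0044, 0.0036, 0.0047] q6 1.8
```

View pics/w8.png

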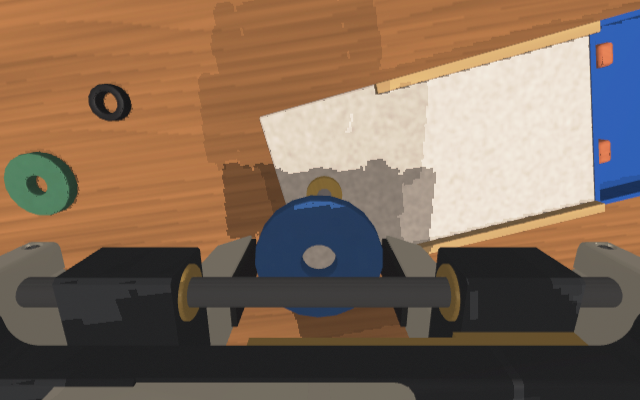

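Blue ring held with its hole at (319,257), and the foot peeks out at (324,188). Working out the offsets.

```bash
python3 - <<'E'
from h import *
c=cam("wrist"); s=robot.observe(); z=s["tool_pos"][2]+.0217
print('hole',ray(c,319,257,z),'tip px',proj(c,[.452,.1145,.102]),'foot px',proj(c,[.452,.1145,.038]))
e=ray(c,324,177,.038); M=rot(s["tool_rot"]); print('foot centre from edge', e-M@np.array([.015,0,0]), [ray(c,u,190,.038).round(4).tolist() for u in (306,341)])
im=cv2.imread('pics/w8.png')[:,:,::-1]; print(im[246:270:3,319].tolist())
E
```

```text
hole [0.45091269 0.1188821  0.15141136] tip px [325.46521534 220.35124751] foot px [323.9438463  194.32066364]
foot centre from edge [0.45167337 0.11456867 0.03801677] [[0.4577, 0.1287, 0.038], [0.4537, 0.1, 0.038]]
[[134, 122, 112], [141, 129, 117], [143, 131, 119], [138, 125, 115], [138, 126, 115], [137, 126, 115], [140, 128, 117], [139, 127, 115]]
```

```bash
python3 -m jog '[[[0.2,0.0016,0.004,0,0],[0.2,0.0016,0.004,0.01,0],[0.2,0.0016,0.004,0.02,0],[0.2,0.0016,0.004,0.03,0],[0.2,0.0016,0.004,0.03,0]]]' 20
python3 -m jog '[[[0.2,0,0,0.004,0],[0.2,0,0,0.008,0],[0.2,0,0,0.012,0],[0.2,0,0,0.016,0],[0.2,0,0,0.018,0]]]' 20
python3 -m jog '[[[0.2,0,0,0.005,0],[0.2,0,0,0.01,0],[0.2,0,0,0.015,0],[0.2,0,0,0.02,0],[0.2,0,0,0.02,0]]]' 20
```

```text
time: 18.75
tool_pos: [0.4483, 0.1141, 0.0987]
tool_rot: [3.141, 0.003, -0.139]
contact_force: [-0.1, 0.0, -0.8]
opening: 0.0651
grip_force: 20.0
time: 19.17
tool_pos: [0.4495, 0.1136, 0.0819]
tool_rot: [3.141, 0.0, -0.14]
contact_force: [-0.4, -0.0, -0.4]
opening: 0.0653
grip_force: 20.0
time: 19.58
tool_pos: [0.4489, 0.1135, 0.0612]
tool_rot: [3.141, 0.002, -0.14]
contact_force: [-0.6, -0.1, -0.9]
opening: 0.0655
grip_force: 20.0
```

```bash
python3 -m jog '[[[0.2,0,-0.001,0.005,0],[0.2,0,-0.001,0.009,0],[0.2,0,-0.001,0.012,0],[0.2,0,-0.001,0.012,0]]]' 20
python3 -m jog '[[[0.2,0,0,0.002,0],[0.2,0,0,0.004,0],[0.2,0,0,0.004,0]]]' 20
python3 -m jog '[[[0.5,0,0,0,0],[0.5,0,0,0,0],[0.6,0,0,0,0],[0.8,0,0,0,0],[1,0,0,0,0]]]' 20
python3 -m jog '[[[1,0,0,-0.02,0],[1,0,0,-0.055,0],[1,0,0,-0.095,0],[1,0,0,-0.13,0],[1,0,0,-0.13,0]]]' 20
python3 - <<'E'
from h import *
c,im=shot("wrist","w9.png"); s=robot.observe()
ring(im,c,'blue',.05,(.4517,.1146));ring(im,c,'green',.012,(.491,.3705))
E
```

```text
time: 19.92
tool_pos: [0.4493, 0.1146, 0.0496]
tool_rot: [3.141, 0.001, -0.14]
contact_force: [-0.4, -0.1, -0.7]
opening: 0.0656
grip_force: 20.0
time: 20.17
tool_pos: [0.4496, 0.1146, 0.046]
tool_rot: [3.141, 0.0, -0.14]
contact_force: [1.1, -0.2, 0.8]
opening: 0.0655
grip_force: 20.0
time: 20.58
tool_pos: [0.4498, 0.1146, 0.0464]
tool_rot: [3.142, -0.0, -0.14]
contact_force: [-0.6, 0.8, -0.3]
opening: 0.0824
grip_force: 0.0
time: 21.0
tool_pos: [0.4535, 0.115, 0.1829]
tool_rot: [-3.139, -0.012, -0.14]
contact_force: [1.4, 0.4, 0.5]
opening: 0.0918
grip_force: 0.0
blue centre [0.4501 0.1156] diam mm 64.4 px [320. 192.]
green centre [0.4899 0.3678] diam mm 62.9 px [ 81. 179.]
```

View pics/w9.png

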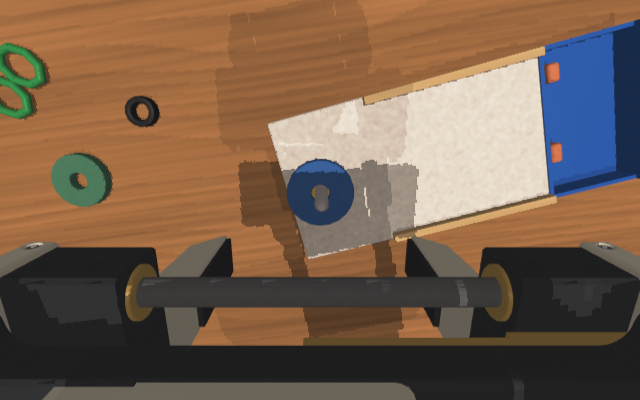

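The blue ring is flat on the foot with the spindle through it at (320,195), and the chips are still in the tray. Next is green.

```bash
python3 -m jog '[[[1,0,-0.04,0,0],[1,0,-0.08,0,0],[1,0,-0.12,0,0],[1,0,-0.16,0,0],[1,0.003,-0.2,0,0]]]' 20
python3 -m jog '[[[1,0.002,-0.03,0,0],[1,0.002,-0.05,0,0],[1,0.002,-0.059,0,0],[1,0.002,-0.059,0,0],[1,0.002,-0.059,0,0]]]'
python3 - <<'E'
from h import *
c,im=shot("wrist"); s=robot.observe(); print(s["tool_pos"])
b=ring(im,c,'green',.012,(.4905,.3705)); rel([b[1],b[2],-.0097])
for r,a,ct in blobs(im,'black',(100,0,640,200),60): print('black',np.round(r[0]),np.round(r[1]),a,ray(c,*r[0],.01).round(4))
E
```

```text
time: 21.47
tool_pos: [0.4796, 0.3138, 0.1747]
tool_rot: [3.14, 0.002, -0.14]
contact_force: [1.2, -0.7, 0.2]
opening: 0.0918
grip_force: 0.0
time: 21.88
tool_pos: [0.4903, 0.3695, 0.175]
tool_rot: [3.14, 0.002, -0.14]
contact_force: [-0.5, -0.1, 0.2]
opening: 0.0917
grip_force: 0.0
[0.49055433 0.36899614 0.17550384]
green centre [0.4911 0.3729] diam mm 57.1 px [315.9 179.7]
rel [0.0002, -0.0043, 0.1852] q6 2.23
```

```bash
python3 -m jog '[[[1,0,-0.003,0.04,0],[1,0,-0.003,0.08,0],[1,0,-0.003,0.12,0],[1,0,-0.003,0.145,0],[1,0,-0.003,0.145,0]]]' 20
python3 -m jog '[[[1,0,0,0,0],[1,0,0,0,0]]]' 20
python3 - <<'E'
from h import *
c,im=shot("wrist"); s=robot.observe(); print(s["tool_pos"])
b=ring(im,c,'green',.012,(.4905,.3705)); rel([b[1],b[2],-.0097])
E
```

```text
time: 22.35
tool_pos: [0.4879, 0.3694, 0.0257]
tool_rot: [3.134, 0.009, -0.142]
contact_force: [0.1, -1.0, -0.3]
opening: 0.0917
grip_force: 0.0
time: 22.52
tool_pos: [0.4928, 0.3732, 0.0335]
tool_rot: [-3.14, -0.003, -0.141]
contact_force: [-0.0, 0.2, -0.0]
opening: 0.0917
grip_force: 0.0
[0.49306181 0.37359193 0.03403779]
green centre [0.4922 0.3728] diam mm 58.5 px [320.5 230. ]
rel [-0.0009, 0.001, 0.0437] q6 2.24
```

```bash
python3 -m jog '[[[1,0.001,0,0.015,0],[1,0.001,0,0.03,0],[1,0.001,0,0.036,0],[1,0.001,0,0.04,0],[1,0.001,0,0.04,0]]]' 20
python3 -m jog '[[[0,0,0,0,0],[0,0,0,0,0],[0,0,0,0,0],[0,0,0,0,0],[0,0,0,0,0]]]' 20
python3 -m jog '[[[0,0,0,0,0],[0,0,0,0,0],[0,0,0,0,0],[0,0,0,0,0]]]' 20
python3 -m jog '[[[0,0,0,-0.03,0],[0,0,0,-0.07,0],[0,0,0,-0.11,0],[0,0,0,-0.14,0],[0,0,0,-0.14,0]]]' 20
python3 -m jog '[[[0,0,0,0,0],[0,0,0,0,0]]]' 20
cat >> h.py <<'E'
SP=np.array([.4519,.1145])
def held(k,zb=.0097,ztgt=.13):
    """offset of held ring in tool axes; then shift that brings it over the spindle. zb: ring bottom above TCP"""
    c,im=shot("wrist"); s=robot.observe(); t=s["tool_pos"]; M=rot(s["tool_rot"]); z=t[2]+zb+.012
    b=ring(im,c,k,z,t[:2]); o=M.T@(np.array([b[1],b[2],z])-t); print('held offset',o.round(4),'opening',s["opening"],s["grip_force"])
    rel(np.r_[SP,ztgt]-M@np.array([o[0],0,0])); return o
E
python3 -c "
from h import *
held('green')"
```

```text
time: 22.98
tool_pos: [0.4926, 0.3733, -0.0081]
tool_rot: [-3.141, -0.001, -0.14]
contact_force: [-1.6, 0.1, -0.4]
opening: 0.0917
grip_force: 0.0
time: 23.4
tool_pos: [0.4925, 0.3733, -0.0084]
tool_rot: [-3.141, -0.0, -0.14]
contact_force: [0.6, -0.3, 0.1]
opening: 0.0629
grip_force: 0.1
time: 23.73
tool_pos: [0.4924, 0.3732, -0.0084]
tool_rot: [-3.142, -0.0, -0.14]
contact_force: [-0.9, -0.2, 3.9]
opening: 0.059
grip_force: 20.0
time: 24.15
tool_pos: [0.4955, 0.3752, 0.1386]
tool_rot: [-3.134, -0.01, -0.14]
contact_force: [1.7, 0.9, 0.7]
opening: 0.0584
grip_force: 20.0
time: 24.32
tool_pos: [0.4916, 0.3728, 0.1302]
tool_rot: [3.14, 0.001, -0.14]
contact_force: [-0.6, -0.5, -0.3]
opening: 0.0585
grip_force: 20.0
green centre [0.4932 0.3735] diam mm 57.2 px [318.5 240. ]
held offset [ 0.0017 -0.0011 -0.0217] opening 0.05889275029505976 19.999722987413406
rel [-0.0046, 0.2611, 0.0] q6 2.24
```

```bash
python3 -m jog '[[[0,0,0.04,0,0],[0,0,0.08,0,0],[0,-0.002,0.12,0,0],[0,-0.003,0.16,0,0],[0,-0.0046,0.2,0,0]]]' 20
python3 -m jog '[[[0,0,0.03,0,0],[0,0,0.05,0,0],[0,0,0.061,0,0],[0,0,0.061,0,0],[0,0,0.061,0,0]]]' 20
python3 -c "
from h import *
held('green',.0084)"
```

```text
time: 24.78
tool_pos: [0.458, 0.174, 0.1294]
tool_rot: [3.14, 0.003, -0.14]
contact_force: [0.7, 0.3, 0.4]
opening: 0.0585
grip_force: 20.0
time: 25.2
tool_pos: [0.4511, 0.1155, 0.1306]
tool_rot: [-3.142, 0.001, -0.141]
contact_force: [-0.5, -0.0, -0.3]
opening: 0.0586
grip_force: 20.0
green centre [0.4526 0.1163] diam mm 57.5 px [318.5 239.5]
held offset [ 0.0012 -0.0004 -0.0204] opening 0.05828809477927949 19.99983698129654
rel [-0.0004, 0.0015, 0.0007] q6 1.8
```

```bash
python3 -m jog '[[[0,-0.0005,0.001,0.01,0],[0,-0.0005,0.001,0.02,0],[0,-0.0005,0.001,0.03,0],[0,-0.0005,0.001,0.038,0],[0,-0.0005,0.001,0.044,0]]]' 20
python3 -m jog '[[[0,0,0,0.01,0],[0,0,0,0.02,0],[0,0,0,0.03,0],[0,0,0,0.037,0],[0,0,0,0.037,0]]]' 20
python3 -m jog '[[[0.3,0,0,0,0],[0.3,0,0,0,0],[0.4,0,0,0,0],[0.6,0,0,0,0],[1,0,0,0,0]]]' 20
python3 -m jog '[[[1,0,0,-0.02,0],[1,0,0,-0.055,0],[1,0,0,-0.095,0],[1,0,0,-0.13,0],[1,0,0,-0.13,0]]]' 20
python3 - <<'E'
from h import *
c,im=shot("wrist"); s=robot.observe()
ring(im,c,'green',.062,SP); 
c,im=shot("top")
for k,g in (('yellow',(.664,-.1134)),('red',(.667,.181)),('green',SP)): ring(im,c,k,.012,g)
h=cv2.cvtColor(im,cv2.COLOR_RGB2HSV)
for r,a,ct in blobs(im,'black',(215,190,245,222),10): print('black',r,ray(c,*r[0],.012))
# paper roll rim
print('roll',ray(c,444,140,.098),'glue',ray(c,234,120,.12),'pencil',ray(c,303,135,.005),ray(c,357,134,.005))
E
```

```text
time: 25.67
tool_pos: [0.4505, 0.1155, 0.0863]
tool_rot: [3.141, 0.001, -0.139]
contact_force: [1.2, -1.3, 0.5]
opening: 0.0582
grip_force: 20.0
time: 26.08
tool_pos: [0.4506, 0.1147, 0.0492]
tool_rot: [3.141, 0.001, -0.14]
contact_force: [1.2, 0.1, -1.1]
opening: 0.0582
grip_force: 20.0
time: 26.5
tool_pos: [0.4508, 0.1145, 0.0507]
tool_rot: [-3.141, -0.001, -0.14]
contact_force: [0.4, -0.3, -0.3]
opening: 0.0732
grip_force: 0.0
time: 26.92
tool_pos: [0.4543, 0.1149, 0.1871]
tool_rot: [-3.139, -0.013, -0.14]
contact_force: [0.6, -0.6, -0.2]
opening: 0.0919
grip_force: 0.0
green centre [0.4502 0.1155] diam mm 57.7 px [320. 195.]
yellow centre [ 0.6635 -0.1136] diam mm 53.1 px [365.6 170.8]
red centre [0.6669 0.1809] diam mm 35.4 px [266.5 168. ]
green centre [0.5971 0.4052] diam mm 67.1 px [188.8 189.8]
roll [ 0.73707924 -0.32430656  0.098     ] glue [0.77625323 0.26164208 0.12      ] pencil [0.77135142 0.07474686 0.005     ] [ 0.77765076 -0.08800356  0.005     ]
```

Green is on the stack. Next is yellow.

```bash
python3 -m jog '[[[1,0.03,0.024,0,0],[1,0.06,0.048,0,0],[1,0.09,0.072,0,0],[1,0.12,0.097,0,0],[1,0.15,0.121,0,0]]]' 20
python3 -m jog '[[[1,0.03,0.024,0,0],[1,0.06,0.048,0,0],[1,0.08,0.065,0,0],[1,0.093,0.075,0,0],[1,0.093,0.075,0,0]]]'
python3 -m jog '[[[1,0,0,0.04,0],[1,0,0,0.08,0],[1,0,0,0.12,0],[1,0,0,0.14,0],[1,0,0,0.14,0]]]'
python3 -m jog '[[[1,0,0,0,0],[1,0,0,0,0],[1,0,0,0,0],[1,0,0,0,0]]]'
python3 - <<'E'
from h import *
c,im=shot("wrist"); s=robot.observe(); print(s["tool_pos"])
b=ring(im,c,'yellow',.012,(.6635,-.1135)); rel([b[1],b[2],-.009])
E
```

```text
time: 27.43
tool_pos: [0.5822, -0.0277, 0.1781]
tool_rot: [-3.142, 0.004, -0.14]
contact_force: [0.9, 0.7, 0.3]
opening: 0.0914
grip_force: 0.0
time: 27.85
tool_pos: [0.6643, -0.1165, 0.1767]
tool_rot: [3.141, 0.004, -0.143]
contact_force: [-1.0, 0.2, -0.3]
opening: 0.0917
grip_force: 0.0
time: 28.27
tool_pos: [0.6585, -0.1113, 0.0328]
tool_rot: [-3.139, 0.014, -0.14]
contact_force: [-0.7, -0.1, -1.4]
opening: 0.0918
grip_force: 0.0
time: 28.6
tool_pos: [0.6651, -0.1137, 0.0426]
tool_rot: [3.141, -0.004, -0.14]
contact_force: [1.3, -1.2, -0.4]
opening: 0.0919
grip_force: 0.0
[ 0.66481307 -0.11374951  0.04231554]
yellow centre [ 0.6645 -0.1128] diam mm 52.2 px [319. 225.]
rel [-0.0006, -0.001, 0.0513] q6 1.43
```

```bash
python3 -m jog '[[[1,0.0005,-0.001,0.015,0],[1,0.0005,-0.001,0.03,0],[1,0.0005,-0.001,0.042,0],[1,0.0005,-0.001,0.049,0],[1,0.0005,-0.001,0.049,0]]]' 20
python3 -m jog '[[[-0.1,0,0,0,0],[-0.1,0,0,0,0],[-0.1,0,0,0,0],[-0.1,0,0,0,0],[-0.1,0,0,0,0]]]' 20
python3 -m jog '[[[-0.1,0,0,0,0],[-0.1,0,0,0,0],[-0.1,0,0,0,0],[-0.1,0,0,0,0],[-0.1,0,0,0,0]]]' 20
python3 -m jog '[[[-0.1,0,0,-0.03,0],[-0.1,0,0,-0.07,0],[-0.1,0,0,-0.11,0],[-0.1,0,0,-0.14,0],[-0.1,0,0,-0.14,0]]]' 20
python3 -m jog '[[[-0.1,0,0,0,0],[-0.1,0,0,0,0]]]' 20
python3 -c "
from h import *
held('yellow')"
```

```text
time: 29.07
tool_pos: [0.6635, -0.1124, -0.0102]
tool_rot: [-3.141, 0.003, -0.14]
contact_force: [0.5, 0.1, -0.4]
opening: 0.0918
grip_force: 0.0
time: 29.48
tool_pos: [0.6649, -0.1128, -0.0081]
tool_rot: [3.141, -0.001, -0.14]
contact_force: [0.7, 0.2, -0.5]
opening: 0.0627
grip_force: 0.0
time: 29.9
tool_pos: [0.6647, -0.1127, -0.0084]
tool_rot: [3.141, -0.0, -0.14]
contact_force: [-0.8, -0.4, 2.0]
opening: 0.0504
grip_force: 20.0
time: 30.32
tool_pos: [0.6682, -0.1135, 0.1395]
tool_rot: [3.14, -0.013, -0.14]
contact_force: [0.3, -0.2, 0.2]
opening: 0.0505
grip_force: 20.0
time: 30.48
tool_pos: [0.6638, -0.1124, 0.1302]
tool_rot: [-3.141, 0.002, -0.14]
contact_force: [-0.5, -1.0, -1.6]
opening: 0.0505
grip_force: 20.0
yellow centre [ 0.6659 -0.1117] diam mm 51.1 px [318.5 243. ]
held offset [ 0.0023 -0.001  -0.0217] opening 0.050205620006866125 19.999729804694653
rel [-0.2435, -0.195, 0.0002] q6 1.43
```

```bash
python3 -m jog '[[[-0.1,-0.03,-0.024,0,0],[-0.1,-0.06,-0.048,0,0],[-0.1,-0.09,-0.072,0,0],[-0.1,-0.12,-0.096,0,0],[-0.1,-0.15,-0.12,0,0]]]' 20
python3 -m jog '[[[-0.1,-0.03,-0.024,0,0],[-0.1,-0.06,-0.048,0,0],[-0.1,-0.08,-0.064,0,0],[-0.1,-0.0935,-0.075,0,0],[-0.1,-0.0935,-0.075,0,0]]]' 20
python3 -m jog '[[[-0.1,0,0,0,0],[-0.1,0,0,0,0],[-0.1,0,0,0,0]]]' 20
python3 -c "
from h import *
held('yellow',.0084)"
```

```text
time: 30.95
tool_pos: [0.5301, 0.0283, 0.1292]
tool_rot: [3.141, 0.004, -0.141]
contact_force: [0.2, -0.1, 0.6]
opening: 0.0502
grip_force: 20.0
time: 31.37
tool_pos: [0.4469, 0.1164, 0.1298]
tool_rot: [3.141, 0.005, -0.137]
contact_force: [0.5, 0.6, -0.6]
opening: 0.0505
grip_force: 20.0
time: 31.62
tool_pos: [0.4513, 0.1137, 0.1308]
tool_rot: [3.141, 0.0, -0.141]
contact_force: [1.2, -0.7, 0.0]
opening: 0.0504
grip_force: 20.0
yellow centre [0.4531 0.1144] diam mm 50.9 px [318.5 243. ]
held offset [ 0.0017 -0.001  -0.0204] opening 0.05024331063294026 19.999769451096654
rel [-0.0012, -0.0009, 0.0008] q6 1.79
```

```bash
python3 -m jog '[[[-0.1,-0.0015,-0.001,0.01,0],[-0.1,-0.0015,-0.001,0.02,0],[-0.1,-0.0015,-0.001,0.03,0],[-0.1,-0.0015,-0.001,0.038,0],[-0.1,-0.0015,-0.001,0.044,0]]]' 20
python3 -m jog '[[[-0.1,0,0,0.01,0],[-0.1,0,0,0.018,0],[-0.1,0,0,0.025,0],[-0.1,0,0,0.029,0],[-0.1,0,0,0.029,0]]]' 20
python3 -m jog '[[[0.15,0,0,0,0],[0.15,0,0,0,0],[0.2,0,0,0,0],[0.4,0,0,0,0],[1,0,0,0,0]]]' 20
python3 -m jog '[[[1,0,0,-0.02,0],[1,0,0,-0.055,0],[1,0,0,-0.095,0],[1,0,0,-0.12,0],[1,0,0,-0.12,0]]]' 20
python3 - <<'E'
from h import *
c,im=shot("wrist"); s=robot.observe()
ring(im,c,'yellow',.074,SP); rel([.667,.181,.04])
c,im=shot("top")
ring(im,c,'red',.012,(.667,.181))
E
```

```text
time: 32.08
tool_pos: [0.4495, 0.1151, 0.0864]
tool_rot: [3.141, 0.001, -0.141]
contact_force: [1.0, -0.8, 1.6]
opening: 0.0503
grip_force: 20.0
time: 32.5
tool_pos: [0.4501, 0.1153, 0.0578]
tool_rot: [3.141, -0.001, -0.14]
contact_force: [4.5, -4.2, -4.2]
opening: 0.0503
grip_force: 20.0
time: 32.92
tool_pos: [0.449, 0.1158, 0.0584]
tool_rot: [3.142, 0.0, -0.14]
contact_force: [0.2, -0.7, 0.6]
opening: 0.0642
grip_force: 0.0
time: 33.33
tool_pos: [0.4522, 0.1161, 0.1837]
tool_rot: [-3.139, -0.01, -0.14]
contact_force: [1.0, -0.2, 0.2]
opening: 0.0913
grip_force: 0.0
yellow centre [0.4502 0.1157] diam mm 51.1 px [320.5 197. ]
rel [0.2041, -0.0944, 0.1424] q6 1.8
red centre [0.6673 0.1803] diam mm 35.5 px [266.5 168. ]
```

Yellow is seated. Next is red.

```bash
python3 -m jog '[[[1,0.035,-0.016,0,0],[1,0.07,-0.032,0,0],[1,0.105,-0.048,0,0],[1,0.14,-0.064,0,0],[1,0.17,-0.08,0,0]]]' 20
python3 -m jog '[[[1,0.02,-0.01,0,0],[1,0.036,-0.0145,0.02,0],[1,0.036,-0.0145,0.06,0],[1,0.036,-0.0145,0.1,0],[1,0.036,-0.0145,0.137,0]]]'
python3 -m jog '[[[1,0,0,0,0],[1,0,0,0,0],[1,0,0,0,0],[1,0,0,0,0],[1,0,0,0,0]]]'
python3 -m jog '[[[1,0,0,0,0],[1,0,0,0,0]]]'
python3 - <<'E'
from h import *
c,im=shot("wrist"); s=robot.observe(); print(s["tool_pos"])
b=ring(im,c,'red',.012,(.667,.1805)); rel([b[1],b[2],-.009])
E
```

```text
time: 33.85
tool_pos: [0.6298, 0.1714, 0.1757]
tool_rot: [3.14, 0.003, -0.141]
contact_force: [0.5, 0.2, -0.3]
opening: 0.0918
grip_force: 0.0
time: 34.27
tool_pos: [0.6647, 0.1802, 0.0366]
tool_rot: [3.14, 0.004, -0.14]
contact_force: [0.8, 0.2, -0.5]
opening: 0.0916
grip_force: 0.0
time: 34.68
tool_pos: [0.6681, 0.1807, 0.0444]
tool_rot: [-3.14, -0.005, -0.14]
contact_force: [-0.6, 0.4, -0.2]
opening: 0.092
grip_force: 0.0
time: 34.85
tool_pos: [0.6671, 0.1806, 0.0429]
tool_rot: [-3.141, -0.002, -0.14]
contact_force: [0.4, 0.5, 0.6]
opening: 0.092
grip_force: 0.0
[0.6669206  0.18051672 0.04248577]
red centre [0.6772 0.1818] diam mm 28.6 px [315.8 206.9]
rel [0.0099, -0.0026, 0.0515] q6 1.86
```

The red mask only partly caught the ring (28.6 mm), so I'm widening it.

```bash
sed -i "s/'red':((0,190,100),(5,255,255))/'red':((0,185,40),(6,255,255))/" h.py; python3 - <<'E'
from h import *
c,im=shot("wrist"); s=robot.observe(); print(s["tool_pos"])
b=ring(im,c,'red',.012,(.667,.1805)); rel([b[1],b[2],-.009])
p=proj(c,[.667,.1805,.012]).round().astype(int); h=cv2.cvtColor(im,cv2.COLOR_RGB2HSV)
print(p,[h[v,p[0]-14].tolist() for v in range(p[1]-45,p[1]+45,6)])
E
```

```text
[0.66675308 0.18048869 0.04214612]
red centre [0.6685 0.1819] diam mm 38.1 px [317. 223.]
rel [0.0014, -0.0016, 0.0511] q6 1.86
[320 225] [[13, 152, 198], [13, 150, 173], [13, 142, 115], [2, 190, 113], [1, 189, 135], [1, 192, 173], [1, 189, 132], [13, 144, 115], [1, 182, 108], [1, 189, 127], [2, 191, 132], [1, 189, 131], [13, 142, 115], [13, 142, 108], [13, 143, 116]]
```

Diameter 38.1 mm now, which is right.

```bash
python3 -m jog '[[[1,0.0015,-0.0015,0.015,0],[1,0.0015,-0.0015,0.03,0],[1,0.0015,-0.0015,0.042,0],[1,0.0015,-0.0015,0.05,0],[1,0.0015,-0.0015,0.05,0]]]' 20
python3 -m jog '[[[-0.4,0,0,0,0],[-0.4,0,0,0,0],[-0.4,0,0,0,0],[-0.4,0,0,0,0],[-0.4,0,0,0,0]]]' 20
python3 -m jog '[[[-0.4,0,0,0,0],[-0.4,0,0,0,0],[-0.4,0,0,0,0],[-0.4,0,0,0,0],[-0.4,0,0,0,0]]]' 20
python3 -m jog '[[[-0.4,0,0,0,0],[-0.4,0,0,0,0],[-0.4,0,0,0,0]]]' 20
python3 -m jog '[[[-0.4,0,0,-0.03,0],[-0.4,0,0,-0.07,0],[-0.4,0,0,-0.11,0],[-0.4,0,0,-0.14,0],[-0.4,0,0,-0.14,0]]]' 20
python3 -m jog '[[[-0.4,0,0,0,0],[-0.4,0,0,0,0],[-0.4,0,0,0,0],[-0.4,0,0,0,0]]]' 20
python3 -c "
from h import *
held('red',.009)"
```

```text
time: 35.37
tool_pos: [0.6664, 0.1814, -0.0119]
tool_rot: [3.14, 0.005, -0.14]
contact_force: [-0.7, 0.1, 0.4]
opening: 0.0916
grip_force: 0.0
time: 35.78
tool_pos: [0.6686, 0.1818, -0.008]
tool_rot: [-3.141, -0.001, -0.14]
contact_force: [0.1, -0.1, -0.4]
opening: 0.0633
grip_force: 0.0
time: 36.2
tool_pos: [0.6682, 0.1817, -0.0086]
tool_rot: [3.142, -0.0, -0.14]
contact_force: [-0.0, 0.0, 0.7]
opening: 0.0373
grip_force: 20.0
time: 36.45
tool_pos: [0.6682, 0.1817, -0.0086]
tool_rot: [3.141, -0.0, -0.14]
contact_force: [-0.6, -0.3, 1.2]
opening: 0.0369
grip_force: 20.0
time: 36.87
tool_pos: [0.672, 0.1824, 0.1398]
tool_rot: [-3.138, -0.013, -0.14]
contact_force: [0.9, 0.4, 0.6]
opening: 0.037
grip_force: 20.0
time: 37.2
tool_pos: [0.6672, 0.1815, 0.1291]
tool_rot: [3.14, 0.004, -0.14]
contact_force: [-0.4, -0.2, -0.4]
opening: 0.037
grip_force: 20.0
red centre [0.6695 0.1821] diam mm 37.4 px [318.5 249. ]
held offset [ 0.0019 -0.0008 -0.021 ] opening 0.036531658647050276 19.999996167607605
rel [-0.2059, 0.0966, 0.0001] q6 1.87
```

```bash
sed -i 's/^SP=.*/SP=np.array([.4522,.1143])/' h.py
python3 -m jog '[[[-0.4,-0.035,0.016,0,0],[-0.4,-0.07,0.032,0,0],[-0.4,-0.105,0.049,0,0],[-0.4,-0.14,0.066,0,0],[-0.4,-0.17,0.08,0,0]]]' 20
python3 -m jog '[[[-0.4,-0.02,0.01,0,0],[-0.4,-0.036,0.0166,0,0],[-0.4,-0.036,0.0166,0,0],[-0.4,-0.036,0.0166,0,0],[-0.4,-0.036,0.0166,0,0]]]' 20
python3 -m jog '[[[-0.4,0,0,0,0],[-0.4,0,0,0,0],[-0.4,0,0,0,0]]]' 20
python3 -c "
from h import *
held('red',.0086)"
```

```text
time: 37.67
tool_pos: [0.4856, 0.1256, 0.1303]
tool_rot: [3.141, 0.002, -0.14]
contact_force: [-0.6, 0.2, -0.4]
opening: 0.0368
grip_force: 20.0
time: 38.08
tool_pos: [0.4518, 0.115, 0.1313]
tool_rot: [-3.141, -0.001, -0.14]
contact_force: [1.0, 0.1, -0.2]
opening: 0.037
grip_force: 20.0
time: 38.33
tool_pos: [0.4512, 0.115, 0.131]
tool_rot: [3.141, 0.0, -0.14]
contact_force: [0.5, -0.3, -0.3]
opening: 0.0372
grip_force: 20.0
red centre [0.453  0.1156] diam mm 37.8 px [318.5 249. ]
held offset [ 0.0018 -0.0009 -0.0206] opening 0.036944842226780496 19.999926039017737
rel [-0.0006, 0.0005, 0.001] q6 1.8
```

```bash
python3 -m jog '[[[-0.4,-0.0005,0.0005,0.01,0],[-0.4,-0.0005,0.0005,0.02,0],[-0.4,-0.0005,0.0005,0.03,0],[-0.4,-0.0005,0.0005,0.038,0],[-0.4,-0.0005,0.0005,0.044,0]]]' 20
python3 -m jog '[[[-0.4,0,0,0.006,0],[-0.4,0,0,0.012,0],[-0.4,0,0,0.017,0],[-0.4,0,0,0.019,0],[-0.4,0,0,0.019,0]]]' 20
python3 -m jog '[[[-0.15,0,0,0,0],[-0.15,0,0,0,0],[-0.1,0,0,0,0],[0.2,0,0,0,0],[1,0,0,0,0]]]' 20
python3 -m jog '[[[1,0,0,-0.02,0],[1,0,0,-0.055,0],[1,0,0,-0.095,0],[1,0,0,-0.11,0],[1,0,0,-0.11,0]]]' 20
python3 - <<'E'
from h import *
c,im=shot("wrist"); s=robot.observe(); print(s["tool_pos"])
ring(im,c,'red',.086,SP)
for r,a,ct in blobs(im,'black',(0,0,260,230),60): print('black',np.round(r[0]),np.round(r[1]),a,ray(c,*r[0],.009).round(4))
h=cv2.cvtColor(im,cv2.COLOR_RGB2HSV); p=proj(c,[.548,.277,.009]).round().astype(int); print('exp',p)
m=((h[:,:,2]<70)&(h[:,:,1]<110)).astype(np.uint8); m[230:]=0; m[:,270:]=0
for ct in cv2.findContours(m,0,1)[0]:
    if cv2.contourArea(ct)>60:
        P=np.array([ray(c,*q[0],.012)[:2] for q in ct.astype(float)]); (x,y),r=cv2.minEnclosingCircle((P*1000).astype(np.float32)); print('dark',round(x),round(y),2*r)
E
```

```text
time: 38.8
tool_pos: [0.45, 0.1144, 0.0865]
tool_rot: [3.141, 0.001, -0.14]
contact_force: [-0.1, -0.1, -0.4]
opening: 0.037
grip_force: 20.0
time: 39.22
tool_pos: [0.4501, 0.1144, 0.0679]
tool_rot: [3.141, 0.0, -0.14]
contact_force: [-0.4, -0.7, -0.5]
opening: 0.0372
grip_force: 20.0
time: 39.63
tool_pos: [0.4502, 0.1145, 0.0685]
tool_rot: [-3.142, -0.0, -0.14]
contact_force: [-0.2, -0.3, 1.1]
opening: 0.0506
grip_force: 0.0
time: 40.05
tool_pos: [0.4526, 0.1147, 0.1824]
tool_rot: [-3.14, -0.008, -0.14]
contact_force: [0.3, -0.5, 0.4]
opening: 0.0832
grip_force: 0.0
[0.45121348 0.11455024 0.1800681 ]
red centre [0.4501 0.1153] diam mm 37.8 px [319. 201.]
black [93. 96.] [30. 34.] 810.0 [0.5695 0.3286 0.009 ]
exp [149 111]
dark 570 327 35.57905960083008
```

Red is seated. The black ring has been knocked to about (.570,.327), toward the scissors. I'll go there with the fingers turned away from the loops and only partly open.

```bash
python3 -m jog '[[[0.1,0.016,-0.038,0,-0.1],[0.1,0.03,-0.076,0,-0.2],[0.1,0.045,-0.114,0,-0.3],[0.1,0.06,-0.152,0,-0.42],[0.1,0.075,-0.185,0,-0.52]]]' 20
python3 -c "
from h import *
rel([.570,.327,.1],-1.5708-.14+.85)"
```

```text
time: 40.52
tool_pos: [0.55, 0.2892, 0.176]
tool_rot: [-3.141, 0.003, 0.386]
contact_force: [0.3, -1.3, 0.6]
opening: 0.063
grip_force: 0.0
rel [0.033, -0.0275, 0.0759, np.float64(-0.324)] q6 1.55
```

```bash
python3 -m jog '[[[0.1,0.02,-0.014,0,-0.12],[0.1,0.033,-0.0275,0.02,-0.24],[0.1,0.033,-0.0275,0.05,-0.32],[0.1,0.033,-0.0275,0.077,-0.32],[0.1,0.033,-0.0275,0.077,-0.32]]]' 20
python3 -m jog '[[[0.1,0,0,0.02,0],[0.1,0,0,0.05,0],[0.1,0,0,0.05,0],[0.1,0,0,0.05,0],[0.1,0,0,0.05,0]]]' 20
python3 -m jog '[[[0.1,0,0,0,0],[0.1,0,0,0,0]]]'
cat >> h.py <<'E'
def dark(z,g,show=True):
    c,im=shot("wrist"); h=cv2.cvtColor(im,cv2.COLOR_RGB2HSV); m=((h[:,:,2]<75)&(h[:,:,1]<110)).astype(np.uint8)*255; m[276:]=0
    s=robot.observe(); print('tcp',np.round(s["tool_pos"],4),'open',round(s["opening"],4),'grip',s["grip_force"])
    for ct in cv2.findContours(m,cv2.RETR_EXTERNAL,cv2.CHAIN_APPROX_NONE)[0]:
        if cv2.contourArea(ct)<150: continue
        P=np.array([ray(c,*q[0],z)[:2] for q in ct.astype(float)]); (x,y),r=cv2.minEnclosingCircle((P*1000).astype(np.float32))
        if 24<2*r<45: print('dark',round(x/1000,4),round(y/1000,4),'diam',2*r,'px',cv2.boundingRect(ct)); rel([x/1000,y/1000,-.009])
    return c,im
E
python3 - <<'E'
from h import *
c,im=dark(.012,(.57,.327))
for r,a,ct in blobs(im,'green',(0,0,640,270),150)[:3]:
    P=np.array([ray(c,*q[0],.004)[:2] for q in ct.astype(float)]); s=robot.observe()["tool_pos"]; d=np.hypot(*(P-s[:2]).T); i=d.argmin(); print('loop nearest',P[i].round(3),d[i].round(3))
E
```

```text
time: 40.93
tool_pos: [0.5662, 0.3233, 0.0927]
tool_rot: [-3.137, 0.014, 0.7]
contact_force: [-1.4, -0.3, -1.0]
opening: 0.0505
grip_force: 0.0
time: 41.35
tool_pos: [0.5714, 0.325, 0.0528]
tool_rot: [3.141, -0.001, 0.699]
contact_force: [0.7, 1.0, 0.3]
opening: 0.0503
grip_force: 0.0
time: 41.52
tool_pos: [0.5717, 0.3253, 0.0533]
tool_rot: [3.141, -0.003, 0.7]
contact_force: [-0.8, -0.1, -0.3]
opening: 0.0503
grip_force: 0.0
tcp [0.5715 0.3252 0.053 ] open 0.0501 grip 0.0
dark 0.577 0.2767 diam 31.344514846801758 px (366, 239, 21, 37)
rel [-0.0272, 0.0406, 0.062] q6 1.27
dark 0.5234 0.3404 diam 31.349952697753906 px (251, 239, 21, 37)
rel [-0.0272, -0.0426, 0.0619] q6 1.27
dark 0.5719 0.3331 diam 31.65639877319336 px (290, 192, 44, 44)
rel [0.0052, -0.0058, 0.062] q6 1.27
loop nearest [0.595 0.376] 0.056
```

```bash
python3 -m jog '[[[0.1,0.005,-0.006,0,0],[0.1,0.005,-0.006,0.01,0],[0.1,0.005,-0.006,0.02,0],[0.1,0.005,-0.006,0.03,0],[0.1,0.005,-0.006,0.03,0]]]' 20
python3 -m jog '[[[0.1,0,0,0,0],[0.1,0,0,0,0]]]'
python3 -c "
from h import *
dark(.012,0)"
```

```text
time: 41.98
tool_pos: [0.5687, 0.3318, 0.0177]
tool_rot: [-3.14, 0.006, 0.7]
contact_force: [-1.1, -1.0, 0.1]
opening: 0.0505
grip_force: 0.0
time: 42.15
tool_pos: [0.5707, 0.3326, 0.021]
tool_rot: [3.142, 0.0, 0.7]
contact_force: [-1.0, -0.6, 0.6]
opening: 0.0506
grip_force: 0.0
tcp [0.5709 0.3327 0.0214] open 0.0506 grip 0.0
dark 0.5839 0.2989 diam 26.5948429107666 px (366, 239, 21, 37)
rel [-0.0119, 0.0342, 0.0304] q6 1.28
dark 0.5384 0.3529 diam 26.62259864807129 px (251, 239, 21, 37)
rel [-0.0119, -0.0364, 0.0304] q6 1.28
dark 0.5723 0.3336 diam 32.45705795288086 px (296, 211, 50, 51)
rel [0.0016, 0.0002, 0.0304] q6 1.28
```

```bash
python3 -m jog '[[[0.1,0.0015,0,0.01,0],[0.1,0.0015,0,0.02,0],[0.1,0.0015,0,0.029,0],[0.1,0.0015,0,0.029,0],[0.1,0.0015,0,0.029,0]]]' 20
python3 -m jog '[[[-0.6,0,0,0,0],[-0.6,0,0,0,0],[-0.6,0,0,0,0],[-0.6,0,0,0,0],[-0.6,0,0,0,0]]]' 20
python3 -m jog '[[[-0.6,0,0,0,0],[-0.6,0,0,0,0],[-0.6,0,0,0,0],[-0.6,0,0,0,0],[-0.6,0,0,0,0]]]' 20
python3 -m jog '[[[-0.6,0,0,-0.03,0],[-0.6,0,0,-0.07,0],[-0.6,0,0,-0.11,0],[-0.6,0,0,-0.14,0],[-0.6,0,0,-0.14,0]]]' 20
python3 -m jog '[[[-0.6,0,0,0,0],[-0.6,0,0,0,0],[-0.6,0,0,0,0]]]' 20
python3 -c "
from h import *
z=robot.observe()['tool_pos'][2]
dark(z+.0205,0); rel(np.r_[SP,.13])"
```

```text
time: 42.62
tool_pos: [0.5711, 0.3333, -0.009]
tool_rot: [-3.141, 0.002, 0.7]
contact_force: [1.7, 0.6, -0.1]
opening: 0.0504
grip_force: 0.0
time: 43.03
tool_pos: [0.5721, 0.3338, -0.0072]
tool_rot: [3.141, -0.001, 0.7]
contact_force: [0.1, -0.3, 0.8]
opening: 0.0295
grip_force: 20.0
time: 43.45
tool_pos: [0.5721, 0.3338, -0.0073]
tool_rot: [3.141, -0.001, 0.7]
contact_force: [-0.1, 0.6, 3.9]
opening: 0.0296
grip_force: 20.0
time: 43.87
tool_pos: [0.575, 0.3352, 0.1399]
tool_rot: [3.138, -0.012, 0.7]
contact_force: [0.6, 0.7, -0.1]
opening: 0.0293
grip_force: 20.0
time: 44.12
tool_pos: [0.5706, 0.3332, 0.1299]
tool_rot: [-3.14, 0.004, 0.7]
contact_force: [-1.1, 0.8, -1.7]
opening: 0.0297
grip_force: 20.0
tcp [0.5707 0.3332 0.1299] open 0.0297 grip 19.999825581908226
dark 0.5685 0.3326 diam 43.64529800415039 px (277, 230, 84, 46)
rel [-0.0015, -0.0008, 0.1389] q6 1.28
rel [-0.2317, 0.0911, 0.0008] q6 1.28
```

```bash
python3 -m jog '[[[-0.6,-0.035,0.013,0,0],[-0.6,-0.07,0.027,0,0],[-0.6,-0.105,0.041,0,0],[-0.6,-0.14,0.055,0,0],[-0.6,-0.175,0.069,0,0]]]' 20
python3 -m jog '[[[-0.6,-0.03,0.011,0,0],[-0.6,-0.05,0.019,0,0],[-0.6,-0.058,0.022,0,0],[-0.6,-0.058,0.022,0,0],[-0.6,-0.058,0.022,0,0]]]' 20
python3 -m jog '[[[-0.6,0,0,0,0],[-0.6,0,0,0,0],[-0.6,0,0,0,0],[-0.6,0,0,0,0]]]' 20
python3 - <<'E'
from h import *
c,im=shot("wrist","w10.png"); s=robot.observe(); z=s["tool_pos"][2]+.0073+.012
rel([.451,.1133,.125]); M=rot(s["tool_rot"])
print([proj(c,s["tool_pos"]+M@np.array([x,0,-.0193])).round(1).tolist() for x in (0,.0015)], 'spindle top', proj(c,[.4522,.1143,.102]).round(1))
cv2.imwrite('pics/w10c.png',cv2.resize(im[170:290,230:410],None,fx=4,fy=4)[:,:,::-1])
E
```

```text
time: 44.58
tool_pos: [0.4805, 0.1668, 0.1309]
tool_rot: [-3.14, 0.002, 0.7]
contact_force: [1.4, -1.9, -0.4]
opening: 0.0296
grip_force: 20.0
time: 45.0
tool_pos: [0.4526, 0.1143, 0.132]
tool_rot: [-3.141, -0.0, 0.699]
contact_force: [-0.4, -0.4, -0.6]
opening: 0.0295
grip_force: 20.0
time: 45.33
tool_pos: [0.4524, 0.1147, 0.1321]
tool_rot: [-3.141, 0.0, 0.701]
contact_force: [0.3, -0.4, 0.1]
opening: 0.0299
grip_force: 20.0
rel [-0.0018, 0.0001, 0.0071] q6 0.95
[[320.5, 261.5], [320.5, 258.8]] spindle top [320.4 227.3]
```

View pics/w10c.png

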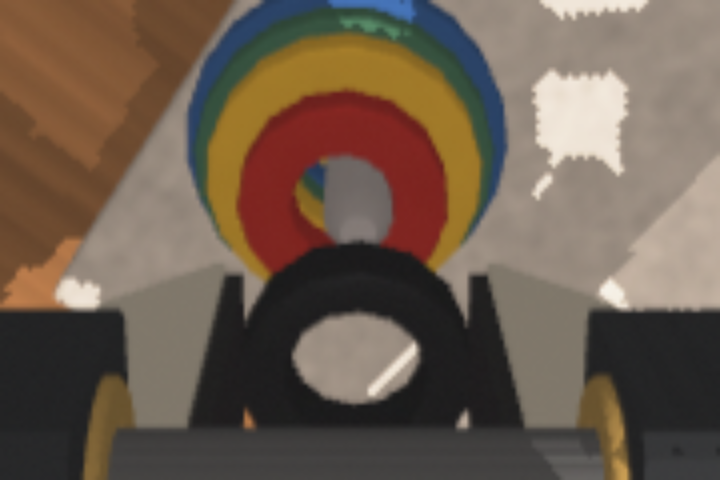

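The stack is flat (blue, green, yellow, red). The black ring's hole at (319,259) lines up laterally with the spindle at (319,217). Lowering it.

```bash
python3 -m jog '[[[-0.6,-0.0015,0,0.006,0],[-0.6,-0.0015,0,0.014,0],[-0.6,-0.0015,0,0.022,0],[-0.6,-0.0015,0,0.03,0],[-0.6,-0.0015,0,0.033,0]]]' 20
python3 -m jog '[[[-0.6,0,0,0.005,0],[-0.6,0,0,0.01,0],[-0.6,0,0,0.015,0],[-0.6,0,0,0.018,0],[-0.6,0,0,0.018,0]]]' 20
python3 -m jog '[[[-0.6,0,0,0,0],[-0.6,0,0,0,0]]]' 20
```

```text
time: 45.8
tool_pos: [0.4501, 0.1129, 0.0976]
tool_rot: [-3.14, 0.002, 0.7]
contact_force: [-0.4, 0.0, -0.0]
opening: 0.0296
grip_force: 20.0
time: 46.22
tool_pos: [0.4515, 0.1131, 0.0809]
tool_rot: [3.141, -0.001, 0.7]
contact_force: [2.3, 1.1, -1.4]
opening: 0.0295
grip_force: 20.0
time: 46.38
tool_pos: [0.4515, 0.1132, 0.0814]
tool_rot: [3.141, -0.001, 0.7]
contact_force: [2.9, 2.2, -2.3]
opening: 0.0295
grip_force: 20.0
```

```bash
python3 -m jog '[[[-0.6,0.0015,0,0,0],[-0.6,0.0015,0,0,0],[-0.6,0.0015,0,0.001,0],[-0.6,0.0015,0,0.001,0]]]' 20
python3 -m jog '[[[-0.4,0,0,0,0],[-0.4,0,0,0,0],[-0.3,0,0,0,0],[-0.2,0,0,0,0],[0,0,0,0,0]]]' 20
python3 -m jog '[[[0.3,0,0,0,0],[0.3,0,0,-0.02,0],[0.3,0,0,-0.05,0],[0.3,0,0,-0.09,0],[0.3,0,0,-0.1,0]]]' 20
python3 -m jog '[[[1,0,0,0,0],[1,0,0,0,0],[1,0,0,0,0],[1,0,0,0,0]]]'
python3 - <<'E'
from h import *
c,im=dark(.098,0); print(proj(c,[.4522,.1143,.098]))
for k,z in (('red',.086),('yellow',.074),('green',.062),('blue',.05)): ring(im,c,k,z,SP)
c,im=shot("top"); cv2.imwrite('pics/end.png',im[:,:,::-1])
for r,a,_ in blobs(im,'chip',(270,195,405,270),4): print('chip?',np.round(r[0]),a)
for r,a,_ in blobs(im,'orange',(435,200,470,260)): print('scr',r[0],ray(c,*r[0],.064))
E
```

```text
time: 46.72
tool_pos: [0.4518, 0.1139, 0.0802]
tool_rot: [-3.141, 0.001, 0.7]
contact_force: [-0.9, 0.5, 0.4]
opening: 0.0294
grip_force: 20.0
time: 47.13
tool_pos: [0.4522, 0.114, 0.0803]
tool_rot: [3.141, 0.0, 0.7]
contact_force: [-0.8, 0.2, -0.8]
opening: 0.0396
grip_force: 0.0
time: 47.55
tool_pos: [0.4546, 0.1143, 0.1854]
tool_rot: [3.137, -0.006, 0.7]
contact_force: [0.8, -0.2, 0.7]
opening: 0.0595
grip_force: 0.0
time: 47.88
tool_pos: [0.4512, 0.1139, 0.1789]
tool_rot: [-3.14, 0.002, 0.7]
contact_force: [0.8, 0.3, -0.8]
opening: 0.0819
grip_force: 0.0
tcp [0.4514 0.1139 0.179 ] open 0.0859 grip 0.0
dark 0.465 0.025 diam 41.32185745239258 px (396, 239, 29, 37)
rel [-0.0464, 0.0771, 0.188] q6 0.95
dark 0.3641 0.1445 diam 41.47802734375 px (213, 239, 30, 37)
rel [-0.0467, -0.0793, 0.1882] q6 0.95
dark 0.4507 0.1139 diam 31.509620666503906 px (301, 186, 37, 38)
rel [-0.0001, -0.0001, 0.188] q6 0.95
[320.45440343 202.91285063]
red centre [0.4497 0.1182] diam mm 37.6 px [312.7 193.1]
yellow centre [0.4502 0.1171] diam mm 51.3 px [315.7 192.3]
green centre [0.45  0.117] diam mm 57.5 px [317.1 180.3]
blue centre [0.4505 0.1167] diam mm 64.1 px [318.4 176.4]
chip? [337. 232.] 2211.5
chip? [372. 242.] 13.5
chip? [368. 216.] 13.5
chip? [286. 268.] 9.0
```

```bash
python3 - <<'E'
from h import *
HS['orange']=((4,150,80),(16,255,255))
c,im=shot("scene"); p=proj(c,[.489,-.357,.055]).astype(int); h=cv2.cvtColor(im,cv2.COLOR_RGB2HSV); print(p,[h[p[1],p[0]+d].tolist() for d in (-12,-6,0,6)])
for q in ([.452,.1143,.098],[.487,-.3566,.064]):
    pass
for f in ('scene0.png',):
    i0=cv2.imread('pics/'+f)[:,:,::-1]; r=np.s_[p[1]-22:p[1]+22,p[0]-25:p[0]+25]; print('scene diff at rest',np.abs(i0[r].astype(int)-im[r]).mean(), 'orange px',sum(a for _,a,_ in blobs(np.ascontiguousarray(i0[r]),'orange')),sum(a for _,a,_ in blobs(np.ascontiguousarray(im[r]),'orange')))
c,im=shot("top")
for r,a,_ in blobs(im,'orange',(435,200,470,262),10): print('scr',np.round(r[0],1),np.round(r[1],1),a,ray(c,*r[0],.064).round(4))
i0=cv2.imread('pics/top0.png')[:,:,::-1].copy()
for r,a,_ in blobs(i0,'orange',(435,200,470,262),10): print('scr0',np.round(r[0],1),np.round(r[1],1),a,ray(c,*r[0],.064).round(4))
E
```

```text
[253 154] [[19, 33, 132], [11, 179, 236], [11, 179, 229], [10, 171, 130]]
scene diff at rest 4.108333333333333 orange px 230.0 229.0
scr [452.  230.5] [61. 34.] 2074.0 [ 0.486  -0.3508  0.064 ]
scr0 [452.  230.5] [61. 34.] 2074.0 [ 0.486  -0.3508  0.064 ]
```

The scraper stands as it did at the start, the rings are stacked, and the chips are in the tray. Handing in.

```bash
python3 -c "
from cell import robot
print(robot.hand_in())"
```

```text
the job is handed in; nothing more can be done
None
```

I handed the job in at about 48 s of the 200 s allowed, and the hand-in gave no verdict: my last camera checks showed both chips in the tray, the scraper standing in its rest, and all five rings on the spindle in size order (blue, green, yellow, red, black; there was no white ring).

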